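# Knock the stuck rosette out of the carving stand

### The arm

A 6-joint arm with a two-finger parallel gripper is mounted at the origin on the work surface. World frame = base frame: x ahead of the robot, y to its left, z up, the work surface at z = 0. Lengths are in m, angles in rad, forces in N, time in s.
With the tool pointing down it reaches from about 0.3 to 0.775 m from the base axis. Payload 14.6 kg.
Tool frame: the origin (TCP) lies at the very end of the fingers, on their centre line; the grasp point (between the pads) lies 19 mm behind it; z points along the fingers, y is the direction in which the jaws open and shut (so a half turn about z gives the same grasp; the last joint's range is limited). The gripper opens to 94 mm and grips with 3 to 60 N. Pads are 16 mm wide; open, the fingers measure 119 mm over their backs; the gripper's body (75 mm by 177 mm) begins 78 mm behind the grasp point.
Start: joints at [-1.177, 0.3, 1.521, -0, 1.321, -0.067], TCP at [0.245, -0.493, 0.205] pointing down, gripper open.
Joint ranges: [-3.03, 3.03], [-0.79, 2.21], [0.23, 2.52], [-1.04, 4.18], [0, 3.07], [-2.55, 2.55]. Speed limits (rad/s): [2.22, 2.22, 2.57, 3.14, 3.14, 3.14].

### API

Orientations are given as [roll, pitch, yaw] about the fixed x, y, z axes, in that order (R = Rz(yaw) Ry(pitch) Rx(roll)).
In Python, from station import get_obs, vision, hand_in gives the robot as it stands.
- The arm moves only by the tool play_rows, never from a script. Its argument "moves" is a list of rows, each an object with "claw": the opening, from 0 (shut) to 1 (fully open); "linear": the shift along the tool's x, y, z in mm, a list of three; "turn": the turn, a rotation vector about the tool's x, y, z in rad, a list of three. In form: [{"claw": claw, "linear": [tx, ty, tz], "turn": [ax, ay, az]}, ...]. A call has 1 to 8 rows; each row is the pose to reach, as a shift and turn from the pose measured when the call began, along the tool's axes at that moment; what a row does not reach only later rows make up. A row lasts 1/8 s, in which the tool goes at most 62.5 mm and 10.7 degrees, less where a joint would pass 70% of its speed; a pose out of reach is approached as far as the arm can. A call with a gripper value outside its range is refused whole. The fingers move at their own pace and stop on an object; "force" is the grip in N (left out, the last holds). Time passes only in rows, so rows that repeat a pose let the fingers close. It gives the time, the measured TCP pose, the force and the opening at its end, in the units of the state.
- get_obs(): the state, without advancing time (a new reading comes with each control period).
- vision.camera(name): name is "side" or "top"; returns the picture (420x560x3 uint8, blue, green, red); there is no depth.
- vision.camera_info(name): a dict with "camera_matrix" (3x3 intrinsics, pixels), "rvec" (rotation vector, rad) and "tvec" (3), from world to camera coordinates, as OpenCV has them. Camera axes: x right, y down, z forward; pixel columns grow to the right and rows downward; lengths in m; the calibration is good to about 2 mm. A picture is of the moment at which its call begins. camera_info takes no time and is no camera call.
- hand_in(): hands the job in, once; it reports no verdict.
The state is a dict: "time_s": time; "qpos": joint angles; "joint_vel": joint speeds; "tau": joint torques, N m; "ee_pos": TCP position; "eef_rot": TCP orientation; "force": force on the tool from outside, world axes, zero at the start; "moment": the same for the moment, N m; "grip_width": finger opening in m.
Only numpy, scipy, OpenCV 4.12 (cv2) and the standard library are available. Lean on these libraries where they do the work, as an engineer would, in place of code of your own. Each camera call takes 0.05 s, during which the arm holds its last target.

### The job

The square wooden rosette is stuck in the pocket of the tilted carving stand. Take the knockout rod from its rest, feel for the hole in the bush on the underside of the pocket and push the rod up through it until the rosette comes out and slides down to the end stop, without ramming the rod against the stand and without touching the rosette with the gripper or arm. Then draw the rod out and lay it back on its rest the way it lay; leave everything else on the bench where it is.

Things in the scene. Friction and masses are not known exactly. Their poses are not given: they have to be found in the camera images.
- stand: Grey steel foot of the carving stand, screwed to the bench: base plate 120 x 170 x 12 mm and two posts, all on the downhill side; it carries the beech nest board, which overhangs freely towards the robot. Origin on the bench straight below the nest's origin; z up, x the horizontal direction in which the board runs downhill (roughly away from the robot).
- nest: Beech board tilted 45 degrees. Origin: centre of the pocket floor, 200 mm above the bench. z points squarely out of the pocket, x straight downhill, y level. Board x -56 to 118, y -46 to 46 mm. Pocket 8 mm deep, open downhill; its floor, 8 mm thick, has a 32 mm square opening. A brass spring cheek, 6 mm high, on its +y side pinches the rosette: 6 to 15 N push it out. Below (negative z) and on the robot's side all is open.
- bush_face (a point): Middle of the underside of the steel bush plate below the pocket (nest z = -18 mm; plate 46 x 46 x 10 mm). Its one hole, 17 mm wide with a 1.5 mm chamfer at this mouth, runs along the nest's z. The bush is eccentric: the hole's centre lies 6 mm from this point, sideways in the nest's x-y plane, in a direction that differs every time, is not measured and must be felt for. The bush does not turn.
- ramp_end (a point): Where a freed rosette's underside comes to rest: on the ramp (level with the pocket floor, nest z = 0), 80 mm downhill of the pocket's centre, against the end stop, a green-faced wall at nest x = 106 mm, between two rails 64 mm apart and 36 mm high.
- rosette: Light wooden square block, 52 x 52 x 20 mm, about 90 g, with a carved flower on its face. Origin: centre of its underside; z out of its face. At the start it sits on the pocket floor, 12 mm proud of the pocket; lifted 6 to 25 mm by the rod it slips downhill by itself to the end stop, at the latest while the rod is drawn back out.
- rosette_mid (a point): Centre of the rosette block, 10 mm above its underside.
- rod: Knockout rod, 170 mm long, about 180 g. Origin mid-grip on the axis; x points to the tip. Square wooden handle 24 x 24 mm from x = -60 to 25 mm (green band at the butt), brass collar 28 mm wide to x = 31, steel shaft 14 mm in diameter to x = 110 with a 1.5 mm chamfer at the tip. On its rest z is up and the axis 50 mm above the bench.
- rod_tip (a point): Centre of the rod's tip face, 110 mm ahead of the rod's origin.
- rest: Fixed dark wooden rest. Origin on the bench below the rod's origin as it lies there; x towards the rod's tip. Foot 190 x 50 x 12 mm (centre x = 20). Two notched supports 14 mm long: at x = -48 (under the handle, 38 mm high, notch 34 wide, cheeks to 48) and at x = 75 (under the shaft, 43 mm high, notch 28 wide, cheeks to 52). Between them the grip is free all round.
- done_a: Bystander: darker rosette, 52 x 52 x 20 mm, loose on the bench.
- done_b: Bystander: light rosette, 52 x 52 x 20 mm, loose on the bench.
- mallet: Bystander: dark round carver's mallet standing on its head, 86 mm across, 190 mm tall.
- gouge_a: Bystander: carving gouge with light handle, 220 mm long, lying down.
- gouge_b: Bystander: carving gouge with dark handle, 220 mm long, lying down.
- stone: Bystander: grey sharpening stone 150 x 50 x 25 mm.
- offcut: Bystander: beech offcut 90 x 60 x 35 mm.
There are look-alikes about, which are no part of the job. What is shaped like the rod but blue or red is not meant.

How it is judged:
By the outcome, as a careful person would: the job done as asked, in the order asked, and still so for the second after the job is handed in, with the robot touching nothing.
It also fails if it takes over 67 s, if anything falls off the work surface, if the arm or the gripper's body presses on something with over 40 N, if the wrist force passes 120 N, or if a joint passes its speed limit or range.

## Working session

There is one attempt and no reset: what is moved stays moved. The work goes in short steps, Python scripts to look and compute and a tool call to move; the robot and the scene stay as the last step left them, time stands still between calls to the robot, and variables do not carry over. Pictures are saved under pics/ and viewed, and the job is handed in when it is done.

Besides the shell and the picture viewer there is one more tool, called as name(argument=value, ...), one argument or row to a line, values as JSON. play_rows: Moves the arm, as the interface text tells. Its arguments: {"type":"object","properties":{"moves":{"type":"array","items":{"type":"object","properties":{"claw":{"type":"number"},"linear":{"type":"array","items":{"type":"number"}},"turn":{"type":"array","items":{"type":"number"}}}}},"force":{"type":"number"}},"required":["moves"]}

```bash
ls; mkdir -p pics; python3 - <<'E'
from station import get_obs, vision
import cv2
print(get_obs())
for n in("side","top"):
    cv2.imwrite(f"pics/{n}0.png",vision.camera(n)); print(n,vision.camera_info(n))
E
```

```text
pics
{'time_s': 0.0, 'qpos': array([-1.17660059e+00,  3.00466549e-01,  1.52159771e+00,  7.73670550e-06,
        1.32071471e+00, -6.65990591e-02]), 'joint_vel': array([-0.00012299, -0.001266  ,  0.00081064, -0.00033894,  0.00124619,
        0.00185585]), 'tau': array([-1.58971841e-03, -5.31820536e+01, -3.52741778e+01,  7.07572815e-02,
        2.44566542e-02, -1.04012508e-04]), 'ee_pos': array([ 0.2444573 , -0.49238134,  0.2048818 ]), 'eef_rot': array([-3.14040946e+00, -8.64265501e-05,  4.60792827e-01]), 'force': array([-0.05117783,  0.33699654, -0.13735686]), 'moment': array([0.02069932, 0.01260936, 0.0241622 ]), 'grip_width': 0.09408106767084033}
side {'camera_matrix': array([[450.42086699,   0.        , 279.91170337],
       [  0.        , 450.42086699, 202.27751263],
       [  0.        ,   0.        ,   1.        ]]), 'rvec': array([ 0.74092637, -2.4222866 ,  1.29644829]), 'tvec': array([0.4052055 , 0.29051657, 1.17395872])}
top {'camera_matrix': array([[421.49045918,   0.        , 283.60482261],
       [  0.        , 421.49045918, 206.70554387],
       [  0.        ,   0.        ,   1.        ]]), 'rvec': array([ 2.08194005, -2.13797271,  0.19429605]), 'tvec': array([-0.00239958,  0.52168278,  1.21731619])}
```

View pics/side0.png

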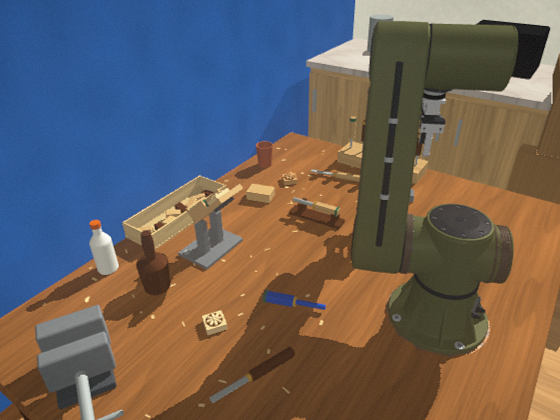

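View pics/top0.png

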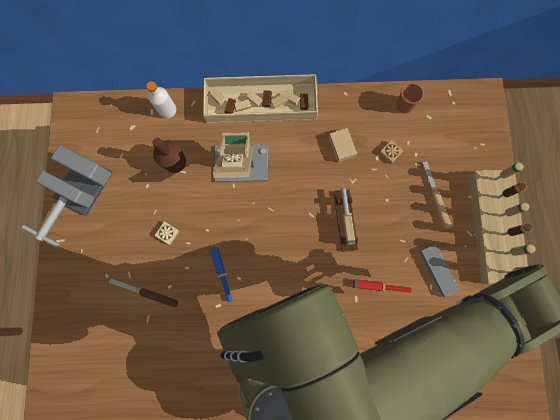

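The top view shows the stand near px (240,160) and the rest with the rod near (346,217). The side view shows the same stand near (212,215) and the rest near (317,210). I'll enlarge both.

```bash
python3 - <<'E'
import cv2
t=cv2.imread("pics/top0.png"); s=cv2.imread("pics/side0.png")
cv2.imwrite("pics/top_st.png",cv2.resize(t[125:190,200:285],None,fx=8,fy=8,interpolation=cv2.INTER_CUBIC))
cv2.imwrite("pics/top_rod.png",cv2.resize(t[180:255,310:385],None,fx=8,fy=8,interpolation=cv2.INTER_CUBIC))
cv2.imwrite("pics/side_st.png",cv2.resize(s[175:270,170:255],None,fx=6,fy=6,interpolation=cv2.INTER_CUBIC))
cv2.imwrite("pics/side_rod.png",cv2.resize(s[185:235,275:355],None,fx=10,fy=10,interpolation=cv2.INTER_CUBIC))
E
```

```text
(no output)
```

View pics/top_st.png

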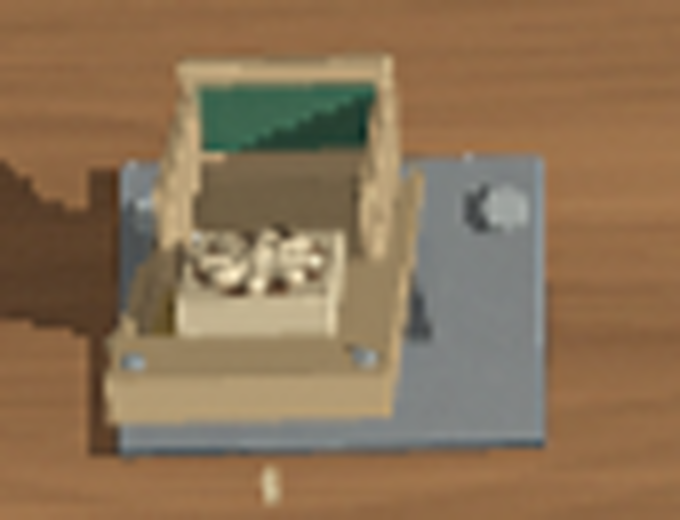

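View pics/top_rod.png

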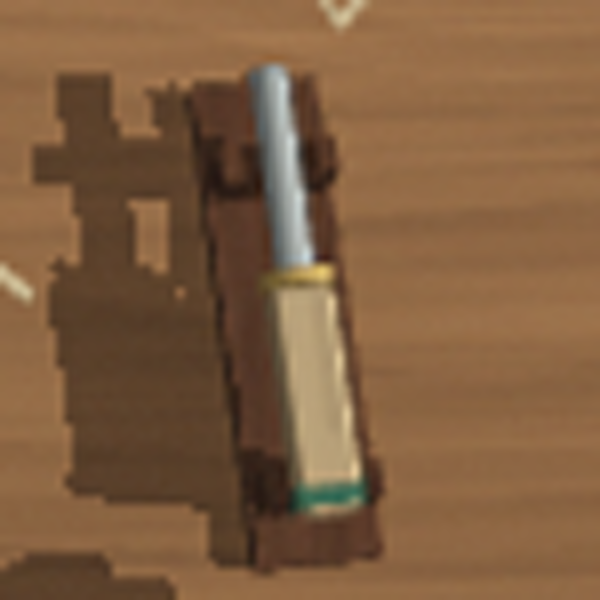

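View pics/side_st.png

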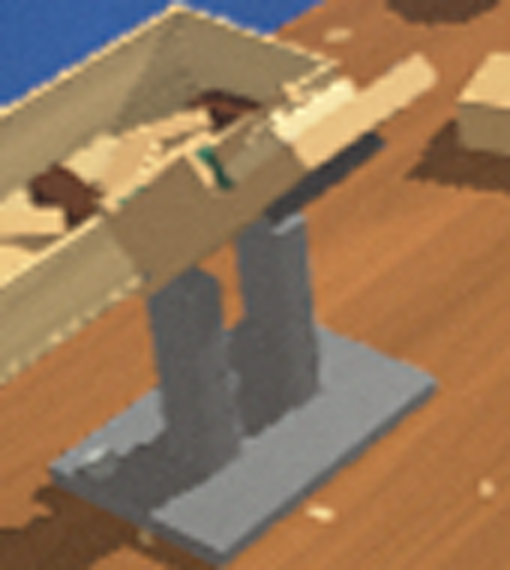

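View pics/side_rod.png

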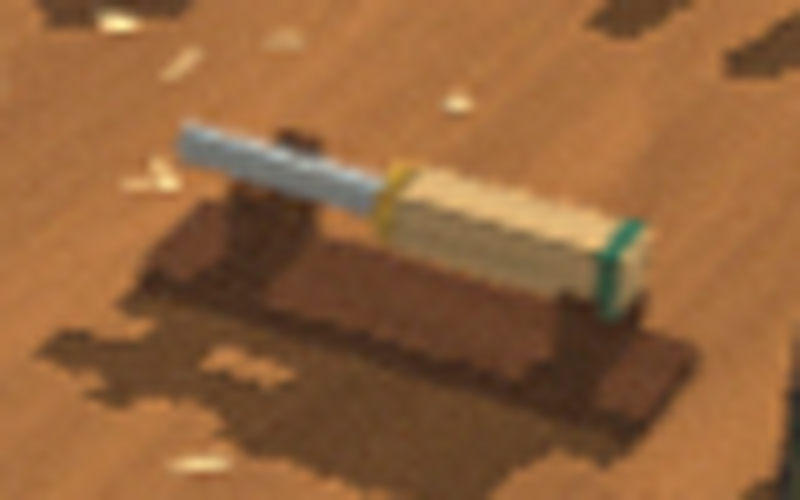

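```bash
cat > h.py <<'E'
import numpy as np, cv2
from station import vision
from scipy.optimize import least_squares
from scipy.spatial.transform import Rotation as Ro
C={n:vision.camera_info(n) for n in("side","top")}
def proj(n,P):
    c=C[n]; return cv2.projectPoints(np.asarray(P,float).reshape(-1,1,3),c["rvec"],c["tvec"],c["camera_matrix"],None)[0].reshape(-1,2)
def ray(n,uv):
    c=C[n];R=cv2.Rodrigues(c["rvec"])[0];o=-R.T@c["tvec"];d=R.T@np.linalg.inv(c["camera_matrix"])@np.array([*uv,1]);return o,d
def atz(n,uv,z):
    o,d=ray(n,uv);return o+d*(z-o[2])/d[2]
E
python3 - <<'E'
from h import *
for n in C: print(n, ray(n,(280,210)))
T=lambda x,y,ox,oy,f:(ox+x/f,oy+y/f)
print("tip",atz("top",T(268,70,310,180,8),.055),"butt",atz("top",T(331,490,310,180,8),.062))
print("side tip",atz("side",T(185,140,275,185,10),.05))
for p in [(118,160),(545,157),(545,445),(118,452)]: print("base",atz("top",T(*p,200,125,8),.012))
E
```

```text
side (array([-0.14280474,  0.89720164,  0.89521309]), array([ 0.47511378, -0.67503954, -0.56469683]))
top (array([ 0.27069937, -0.03200445,  1.29603817]), array([ 0.19010128,  0.02117816, -0.98160441]))
tip [ 0.57101393 -0.19862119  0.055     ] butt [ 0.41055959 -0.2123444   0.062     ]
side tip [ 0.56738546 -0.19389314  0.05      ]
base [0.73785075 0.20034724 0.012     ]
base [0.73377529 0.02882377 0.012     ]
base [0.6146135  0.03091522 0.012     ]
base [0.61673336 0.19943888 0.012     ]
```

```bash
cat >> h.py <<'E'
def nestT(p):
    x,y,a=p
    R=Ro.from_euler('z',a).as_matrix()@Ro.from_euler('y',np.pi/4).as_matrix()
    return R,np.array([x,y,.2])
def nw(p,P):
    R,t=nestT(p);return np.asarray(P)/1000@R.T+t
def rodw(p,P):
    x,y,a=p;return np.asarray(P)/1000@Ro.from_euler('z',a).as_matrix().T+np.array([x,y,.05])
def box(x0,x1,y0,y1,z0,z1):
    c=np.array([[x,y,z] for x in(x0,x1) for y in(y0,y1) for z in(z0,z1)],float)
    e=[(i,j) for i in range(8) for j in range(i) if (c[i]!=c[j]).sum()==1];return c,e
def draw(im,n,W,E,o,f,col):
    q=(proj(n,W)-o+.5)*f-.5
    for i,j in E: cv2.line(im,tuple(int(v) for v in q[i].round()),tuple(int(v) for v in q[j].round()),col,1,cv2.LINE_AA)
E
cat > ov.py <<'E'
from h import *
import sys
def run(nest,rod,tag,src="0"):
    for n,r1,r2 in(("top",(200,125,85,65,8),(310,180,75,75,8)),("side",(170,175,85,95,6),(275,185,80,50,10))):
        im=cv2.imread(f"pics/{n}{src}.png")
        for k,r in(("st",r1),("rod",r2)):
            x,y,w,h,f=r;c=cv2.resize(im[y:y+h,x:x+w],None,fx=f,fy=f,interpolation=cv2.INTER_CUBIC);o=np.array([x,y])
            if k=="st":
                for b,col in((box(-56,118,-46,46,-8,0),(0,0,255)),(box(-26,26,-26,26,0,20),(255,0,0)),(box(106,118,-32,32,0,36),(0,255,0)),(box(-23,23,-23,23,-18,-8),(255,0,255))):
                    draw(c,n,nw(nest,b[0]),b[1],o,f,col)
            else:
                for b,col in((box(-60,25,-12,12,-12,12),(0,0,255)),(box(31,110,-7,7,-7,7),(255,0,0)),(box(-75,115,-25,25,-50,-38),(0,255,0))):
                    draw(c,n,rodw(rod,b[0]),b[1],o,f,col)
            cv2.imwrite(f"pics/ov_{n}_{k}_{tag}.png",c)
    
E
python3 - <<'E'
from h import *
import ov
T=lambda x,y,ox,oy,f:((x+.5)/f-.5+ox,(y+.5)/f-.5+oy)
t=lambda x,y:T(x,y,310,180,8); s=lambda x,y:T(x,y,275,185,10)
obs=[("top",t(367,487),(-60,-12,12)),("top",t(335,284),(25,-12,12)),("top",t(275,290),(25,12,12)),("top",t(269,66),(110,0,4)),
("side",s(650,230),(-60,-12,12)),("side",s(622,315),(-55,12,-12)),("side",s(183,140),(110,0,2)),("side",s(425,168),(25,-12,12))]
def res(p): return np.concatenate([proj(n,rodw(p,[P]))[0]-uv for n,uv,P in obs])
r=least_squares(res,[.46,-.205,.1]);print("rod",r.x.round(4),r.fun.round(1))
t=lambda x,y:T(x,y,200,125,8); s=lambda x,y:T(x,y,170,175,6)
o2=[("top",t(108,422),(-56,46,-8)),("top",t(392,415),(-56,-46,-8)),("top",t(180,232),(26,26,20)),("top",t(345,232),(26,-26,20)),("top",t(178,335),(-26,26,0)),("top",t(338,335),(-26,-26,0)),
("side",s(148,292),(118,46,-8))]
def res2(p): return np.concatenate([proj(n,nw(p,[P]))[0]-uv for n,uv,P in o2])
r2=least_squares(res2,[.62,.13,0]);print("nest",r2.x.round(4),r2.fun.round(1))
ov.run(r2.x,r.x,"a")
E
```

```text
rod [ 0.4634 -0.2071  0.0944] [ 0.3  2.7 -0.1 -0.3 -0.6 -0.1 -0.4  0.4  0.3 -1.2 -1.5 -0.5 -0.2 -0.9
 -0.5 -1.6]
nest [ 0.6147  0.1168 -0.016 ] [ 0.2 -0.7 -0.2 -0.3  1.7 -0.7 -0.  -1.   0.2  1.9 -0.3  1.7 -1.8  0.6]
```

```bash
cd pics; python3 -c "
import cv2,numpy as np
a=cv2.imread('ov_top_st_a.png');b=cv2.imread('ov_side_st_a.png')
cv2.imwrite('j1.png',a);cv2.imwrite('j2.png',b)"
```

```text
(no output)
```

View pics/ov_top_st_a.png

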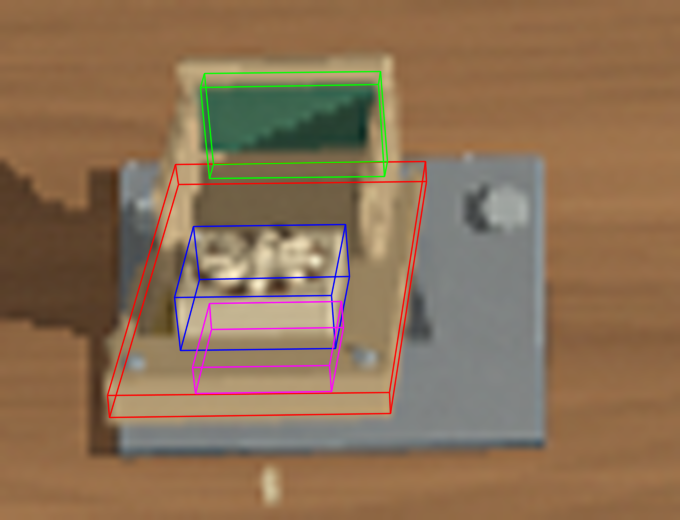

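View pics/ov_side_st_a.png

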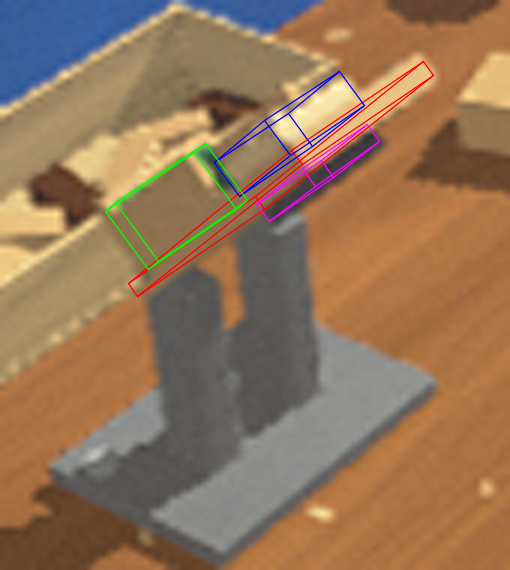

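View pics/ov_top_rod_a.png

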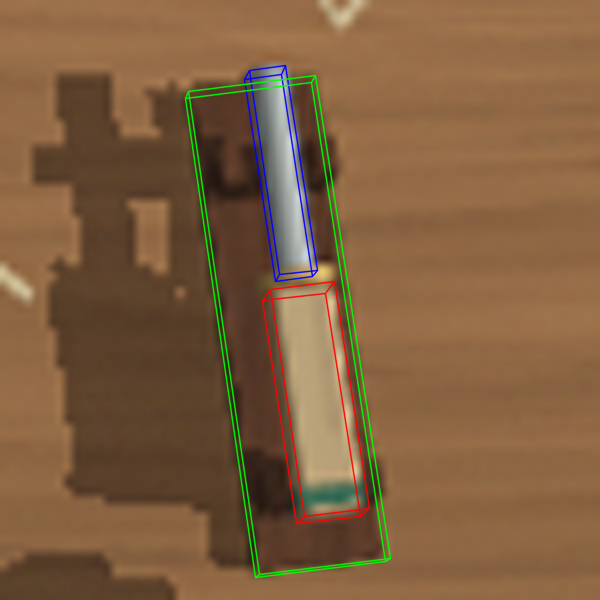

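View pics/ov_side_rod_a.png

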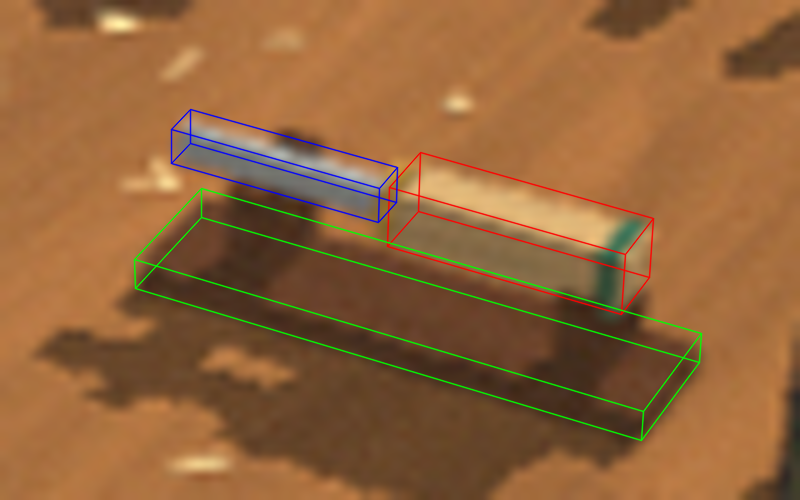

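```bash
python3 - <<'E'
from h import *
import ov
T=lambda x,y,ox,oy,f:((x+.5)/f-.5+ox,(y+.5)/f-.5+oy)
t=lambda x,y:T(x,y,200,125,8); s=lambda x,y:T(x,y,170,175,6)
o2=[("top",t(108,422),(-56,46,-8)),("top",t(392,415),(-56,-46,-8)),("top",t(396,372),(-56,-46,8)),
("top",t(180,232),(26,26,20)),("top",t(345,232),(26,-26,20)),("top",t(183,297),(-26,26,20)),("top",t(340,297),(-26,-26,20)),("top",t(178,335),(-26,26,8)),("top",t(338,335),(-26,-26,8)),
("side",s(383,142),(-23,23,-18)),("side",s(268,222),(23,23,-18)),("side",s(433,75),(-56,46,-8)),
("top",t(178,62),(118,"w",36)),("top",t(392,58),(118,"-w",36)),("side",s(105,212),(118,"w",36))]
def res2(p): 
    f=lambda P:[p[3] if v=="w" else -p[3] if v=="-w" else v for v in P]
    return np.concatenate([proj(n,nw(p[:3],[f(P)]))[0]-uv for n,uv,P in o2])
r2=least_squares(res2,[.62,.13,0,40],loss="soft_l1",x_scale=[.01,.01,.05,5]);print("nest",r2.x.round(4));
for (n,uv,P),e in zip(o2,r2.fun.reshape(-1,2)): print(n,P,e.round(1))
ov.run(r2.x[:3],[.464,-.2065,.0944],"b")
E
```

```text
nest [6.13300e-01 1.15300e-01 7.60000e-03 3.71556e+01]
top (-56, 46, -8) [1.1 0.2]
top (-56, -46, -8) [ 0.8 -0.2]
top (-56, -46, 8) [-0.2 -0.2]
top (26, 26, 20) [ 1.9 -0. ]
top (26, -26, 20) [ 0.2 -0.7]
top (-26, 26, 20) [-0.6  0.7]
top (-26, -26, 20) [-0.5 -0. ]
top (-26, 26, 8) [ 0.6 -0. ]
top (-26, -26, 8) [ 0.1 -0.8]
side (-23, 23, -18) [-10.4   7.1]
side (23, 23, -18) [ 1.  -0.1]
side (-56, 46, -8) [-20.6  14.7]
top (118, 'w', 36) [1.1 2.2]
top (118, '-w', 36) [-0.1  1.7]
side (118, 'w', 36) [-1.  1.]
```

View pics/ov_top_st_b.png

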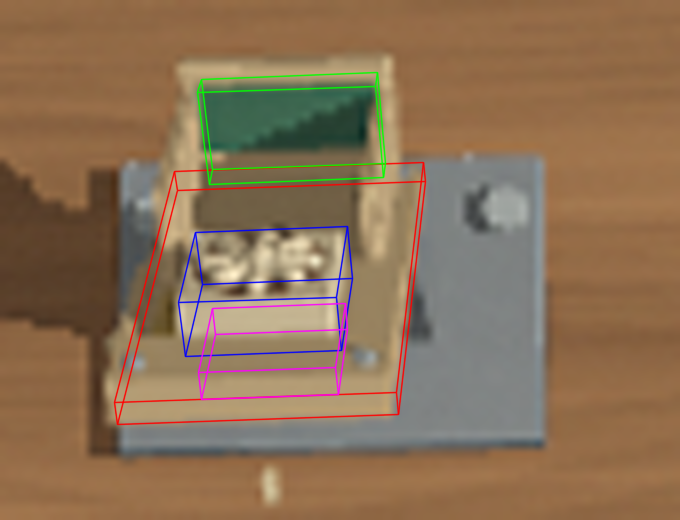

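View pics/ov_side_st_b.png

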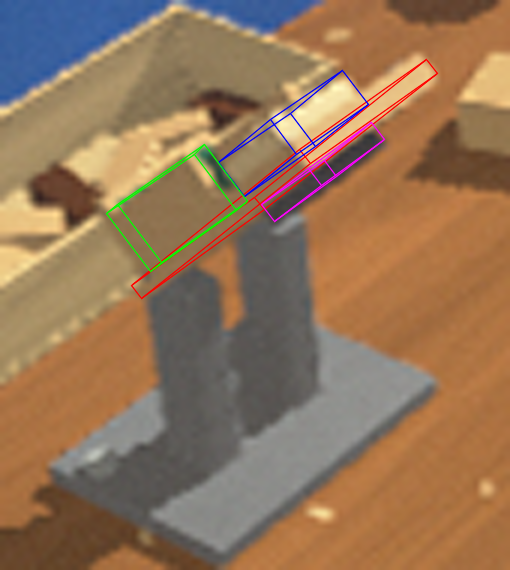

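```bash
python3 - <<'E'
from h import *
import ov
T=lambda x,y,ox,oy,f:((x+.5)/f-.5+ox,(y+.5)/f-.5+oy)
t=lambda x,y:T(x,y,200,125,8); s=lambda x,y:T(x,y,170,175,6)
o2=[("top",t(108,422),(-56,46,-8)),("top",t(392,415),(-56,-46,-8)),("top",t(396,372),(-56,-46,8)),
("top",t(345,232),(26,-26,20)),("top",t(183,297),(-26,26,20)),("top",t(340,297),(-26,-26,20)),("top",t(178,335),(-26,26,8)),("top",t(338,335),(-26,-26,8)),
("side",s(383,140),(-23,-23,-18)),("side",s(268,222),(23,23,-18)),("side",s(435,75),(-56,-46,-8)),
("top",t(178,62),(118,"w",36)),("top",t(392,58),(118,"-w",36)),("side",s(105,212),(118,"w",36))]
def res2(p): 
    f=lambda P:[p[3] if v=="w" else -p[3] if v=="-w" else v for v in P]
    return np.concatenate([proj(n,nw(p[:3],[f(P)]))[0]-uv for n,uv,P in o2])
for k in (0,1):
  F=res2 if not k else (lambda p: np.append(res2(p),(p[2]+.009)/.005))
  r2=least_squares(F,[.62,.13,0,40],loss="soft_l1",x_scale=[.01,.01,.05,5]);print("nest",r2.x.round(4));
for (n,uv,P),e in zip(o2,res2(r2.x).reshape(-1,2)): print(n,P,e.round(1))
ov.run(r2.x[:3],[.464,-.2065,.0944],"c")
E
```

```text
nest [ 6.13800e-01  1.15900e-01 -8.70000e-03  3.66588e+01]
nest [ 6.13800e-01  1.15900e-01 -9.00000e-03  3.66493e+01]
top (-56, 46, -8) [ 0.6 -0.2]
top (-56, -46, -8) [ 0.3 -0.1]
top (-56, -46, 8) [-0.7 -0.1]
top (26, -26, 20) [ 0.2 -0.7]
top (-26, 26, 20) [-0.8  0.4]
top (-26, -26, 20) [-0.8 -0. ]
top (-26, 26, 8) [ 0.3 -0.4]
top (-26, -26, 8) [-0.2 -0.8]
side (-23, -23, -18) [-0.2  0.1]
side (23, 23, -18) [ 0.7 -0.1]
side (-56, -46, -8) [ 0.1 -0.1]
top (118, 'w', 36) [1.7 1.8]
top (118, '-w', 36) [0.2 1.8]
side (118, 'w', 36) [-0.8  0.6]
```

View pics/ov_top_st_c.png

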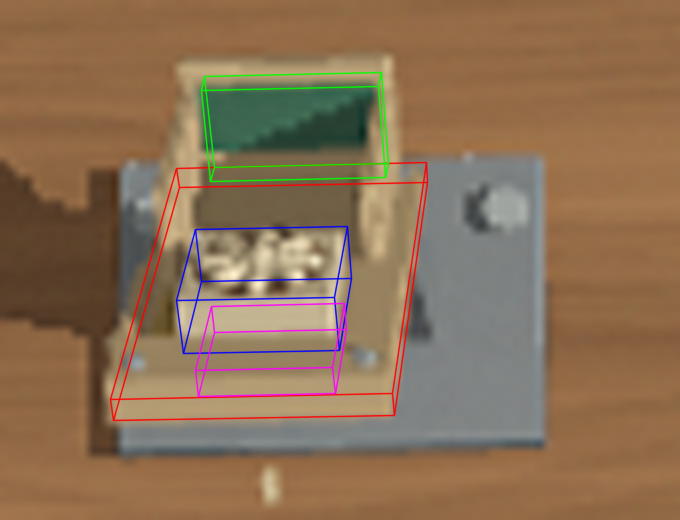

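```bash
cat >> h.py <<'E'
from station import get_obs
def Rt(o): return Ro.from_euler('xyz',o["eef_rot"])
def plan(pos,R,start=None):
    o=get_obs(); R0=Rt(o); p0=o["ee_pos"]
    if start: p0,R0=start
    l=R0.inv().apply(np.asarray(pos)-p0)*1000; t=(R0.inv()*R).as_rotvec()
    print("t",round(o["time_s"],2),"lin",l.round(1),"turn",t.round(4)); return l,t
NEST=(.6138,.1159,-.009); ROD=(.464,-.2065,.0944)
DOWN=lambda yaw:Ro.from_euler('xyz',[np.pi,0,yaw])
E
python3 - <<'E'
from h import *
plan([.464,-.2065,.11],DOWN(.0944)); plan([.464,-.2065,.031],DOWN(.0944))
E
```

```text
t 0.1 lin [ 323.8 -158.4   95.1] turn [-1.000e-03  1.000e-04  3.664e-01]
t 0.1 lin [ 323.8 -158.3  174.1] turn [-1.000e-03  1.000e-04  3.664e-01]
```

play_rows(
  moves=[
    {"claw": 1, "linear": [54, -26, 16], "turn": [0, 0, 0.06]},
    {"claw": 1, "linear": [108, -53, 32], "turn": [0, 0, 0.12]},
    {"claw": 0.7, "linear": [162, -79, 48], "turn": [0, 0, 0.18]},
    {"claw": 0.7, "linear": [216, -106, 63], "turn": [0, 0, 0.24]},
    {"claw": 0.7, "linear": [270, -132, 79], "turn": [0, 0, 0.3]},
    {"claw": 0.7, "linear": [324, -158, 95], "turn": [-0.001, 0, 0.366]},
    {"claw": 0.7, "linear": [324, -158, 95], "turn": [-0.001, 0, 0.366]},
    {"claw": 0.7, "linear": [324, -158, 95], "turn": [-0.001, 0, 0.366]},
  ],
)

```text
time_s: 1.1
ee_pos: [0.4642, -0.2069, 0.1101]
eef_rot: [-3.142, 0.001, 0.096]
force: [-0.6, 0.2, -0.0]
grip_width: 0.0662
```

```bash
python3 - <<'E'
from h import *
im=vision.camera("top");cv2.imwrite("pics/top1.png",im);cv2.imwrite("pics/top1c.png",cv2.resize(im[160:280,270:420],None,fx=5,fy=5))
print(get_obs()["ee_pos"],get_obs()["eef_rot"],get_obs()["grip_width"])
plan([.464,-.2065,.031],DOWN(.0944))
E
```

```text
[ 0.463984   -0.20749298  0.11029164] [3.14144054e+00 1.39472825e-04 9.45507334e-02] 0.06573582411945415
t 1.15 lin [ 0.1 -1.  79.3] turn [0.0002 0.0001 0.0002]
```

View pics/top1c.png

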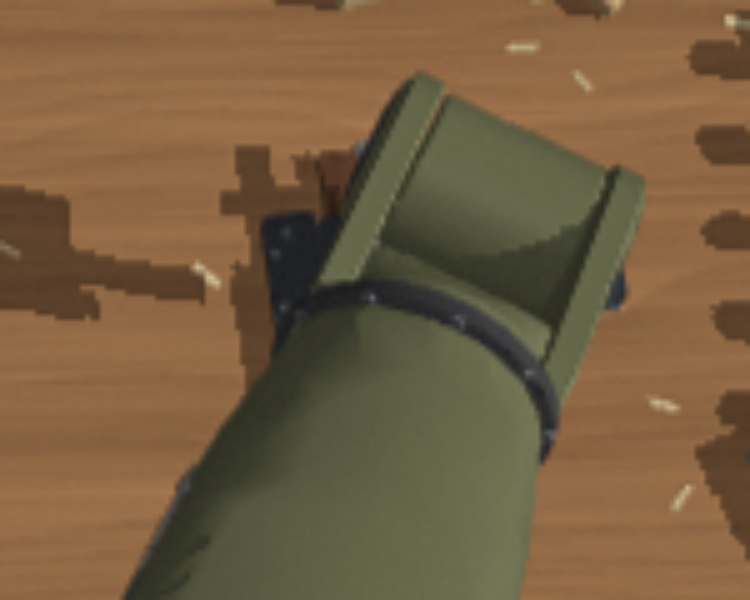

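The arm hides the rod in this view, but the jaws have a 20 mm margin on each side. I'll descend and close gently.

play_rows(
  moves=[
    {"claw": 0.7, "linear": [0, -1, 30], "turn": [0, 0, 0]},
    {"claw": 0.7, "linear": [0, -1, 60], "turn": [0, 0, 0]},
    {"claw": 0.7, "linear": [0, -1, 79], "turn": [0, 0, 0]},
    {"claw": 0.7, "linear": [0, -1, 79], "turn": [0, 0, 0]},
  ],
)

```text
time_s: 1.65
ee_pos: [0.4628, -0.2074, 0.0307]
eef_rot: [-3.141, 0.002, 0.093]
force: [0.8, -0.4, 0.7]
grip_width: 0.0658
```

```bash
python3 - <<'E'
from h import *
im=vision.camera("side");cv2.imwrite("pics/side1.png",im);cv2.imwrite("pics/side1c.png",cv2.resize(im[150:250,250:370],None,fx=6,fy=6,interpolation=cv2.INTER_CUBIC))
E
```

```text
(no output)
```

View pics/side1c.png

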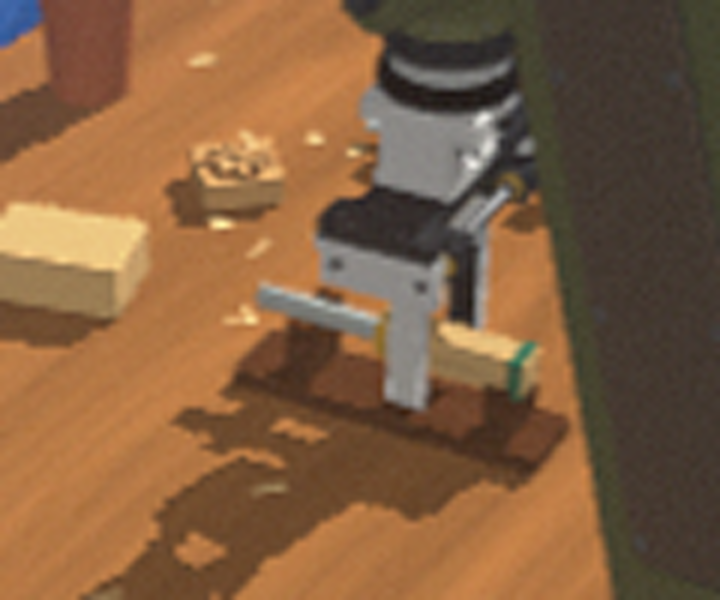

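play_rows(
  moves=[
    {"claw": 0.3, "linear": [0, 0, 0], "turn": [0, 0, 0]},
    {"claw": 0.15, "linear": [0, 0, 0], "turn": [0, 0, 0]},
    {"claw": 0.15, "linear": [0, 0, 0], "turn": [0, 0, 0]},
    {"claw": 0.15, "linear": [0, 0, 0], "turn": [0, 0, 0]},
  ],
  force=15,
)

```text
time_s: 2.2
ee_pos: [0.4636, -0.2075, 0.0319]
eef_rot: [3.141, 0.0, 0.093]
force: [-0.2, 0.1, -0.5]
grip_width: 0.0297
```

play_rows(
  moves=[
    {"claw": 0.1, "linear": [0, 0, 0], "turn": [0, 0, 0]},
    {"claw": 0.1, "linear": [0, 0, 0], "turn": [0, 0, 0]},
  ],
  force=50,
)

```text
time_s: 2.45
ee_pos: [0.4635, -0.2074, 0.0318]
eef_rot: [3.141, 0.0, 0.093]
force: [-0.1, 0.8, 0.3]
grip_width: 0.0234
```

```bash
python3 - <<'E'
from h import *
o=get_obs(); print({k:o[k] for k in("time_s","ee_pos","eef_rot","force","moment","grip_width","qpos")})
np.save("grasp.npy",np.r_[o["ee_pos"],o["eef_rot"]])
E
```

```text
{'time_s': 2.45, 'ee_pos': array([ 0.4635397 , -0.20739861,  0.031828  ]), 'eef_rot': array([3.14142880e+00, 1.15871529e-04, 9.33096121e-02]), 'force': array([-0.05624065,  0.81104043,  0.29007061]), 'moment': array([0.11550448, 0.00812674, 0.02601604]), 'grip_width': 0.02337431292971236, 'qpos': array([-4.92737191e-01,  4.28244276e-01,  1.79632760e+00, -2.52703367e-04,
        9.17026708e-01,  9.84903205e-01])}
```

```bash
cat >> h.py <<'E'
NR,NT=nestT(NEST)
RT=Ro.from_matrix(np.c_[NR[:,2],-NR[:,1],NR[:,0]])
TX,TZ=110.,18.2   # tip ahead of TCP (tool x), axis behind TCP (tool z)
def tcp_for(tip_nest,R=RT):
    tip=NR@(np.asarray(tip_nest,float)/1000)+NT
    return tip-R.apply([TX/1000,0,-TZ/1000])
def tip_nest():
    o=get_obs(); t=o["ee_pos"]+Rt(o).apply([TX/1000,0,-TZ/1000]); return NR.T@(t-NT)*1000
def forceN():
    o=get_obs(); return NR.T@o["force"]
E
python3 - <<'E'
from h import *
A=tcp_for([0,0,-45]); print(A, tip_nest())
p=get_obs()["ee_pos"].copy(); 
plan(p+[0,0,.1],DOWN(.0933))
plan([.45,-.02,.15],RT)
plan(A,RT)
E
```

```text
[0.51707171 0.11677058 0.07752911] [  79.24317639 -313.40022523 -132.86728231]
t 2.45 lin [  -0.    0. -100.] turn [0.0002 0.0001 0.    ]
t 2.45 lin [   4.  -187.8 -118.2] turn [-0.04    0.7848  0.0971]
t 2.45 lin [  83.5 -317.8  -45.8] turn [-0.04    0.7848  0.0971]
```

play_rows(
  moves=[
    {"claw": 0.1, "linear": [0, 0, -20], "turn": [0, 0, 0]},
    {"claw": 0.1, "linear": [0, 0, -60], "turn": [0, 0, 0]},
    {"claw": 0.1, "linear": [0, 0, -100], "turn": [0, 0, 0]},
    {"claw": 0.1, "linear": [0, 0, -100], "turn": [0, 0, 0]},
  ],
)

```text
time_s: 2.95
ee_pos: [0.4646, -0.2079, 0.1343]
eef_rot: [3.139, -0.004, 0.093]
force: [-0.5, -0.0, -2.1]
grip_width: 0.0236
```

```bash
python3 - <<'E'
from h import *
im=vision.camera("side");cv2.imwrite("pics/side2.png",im);cv2.imwrite("pics/side2c.png",cv2.resize(im[130:230,240:370],None,fx=6,fy=6,interpolation=cv2.INTER_CUBIC))
im=vision.camera("top");cv2.imwrite("pics/top2.png",im)
o=get_obs();print(o["ee_pos"],o["force"],o["moment"])
print(proj("side",[o["ee_pos"]+Rt(o).apply([a,0,-.0182]) for a in(-.06,.025,.031,.11)]))
plan([.45,-.02,.15],RT)
plan(tcp_for([0,0,-45]),RT)
E
```

```text
[ 0.46324542 -0.20722932  0.13114536] [-0.07939754  0.61676993 -2.76295487] [-0.01975053  0.06159318 -0.07070221]
[[340.00763492 185.37496787]
 [315.76478696 179.0982525 ]
 [314.09753935 178.66658545]
 [292.66129281 173.11652721]]
t 3.05 lin [   4.2 -187.7  -18.8] turn [-0.0403  0.7853  0.0969]
t 3.05 lin [  83.8 -317.6   53.6] turn [-0.0403  0.7853  0.0969]
```

View pics/side2c.png

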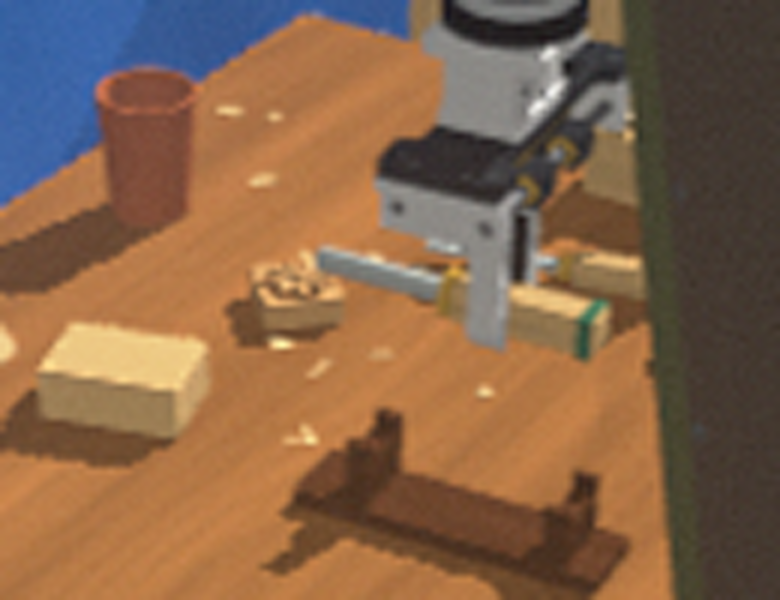

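Rod held level. Its tip at about (293,173) and butt at about (340,185) match the prediction, so the grasp offset is good. Next is the transit.

play_rows(
  moves=[
    {"claw": 0.1, "linear": [0, -31, -3], "turn": [-0.007, 0.13, 0.016]},
    {"claw": 0.1, "linear": [1, -62, -6], "turn": [-0.013, 0.26, 0.032]},
    {"claw": 0.1, "linear": [2, -94, -9], "turn": [-0.02, 0.39, 0.048]},
    {"claw": 0.1, "linear": [3, -125, -12], "turn": [-0.027, 0.52, 0.065]},
    {"claw": 0.1, "linear": [4, -156, -15], "turn": [-0.033, 0.65, 0.08]},
    {"claw": 0.1, "linear": [4, -188, -19], "turn": [-0.04, 0.785, 0.097]},
    {"claw": 0.1, "linear": [4, -188, -19], "turn": [-0.04, 0.785, 0.097]},
  ],
)

```text
time_s: 3.92
ee_pos: [0.4475, -0.018, 0.1477]
eef_rot: [-3.14, -0.782, -0.009]
force: [-0.3, -0.1, -1.3]
grip_width: 0.0234
```

```bash
python3 - <<'E'
from h import *
o=get_obs();print(o["ee_pos"],o["qpos"],o["force"],tip_nest())
plan(tcp_for([0,0,-60]),RT);plan(tcp_for([0,0,-35]),RT)
E
```

```text
[ 0.44748265 -0.01803235  0.14770102] [-0.20817216 -0.19426747  2.39789275  0.71084684  0.21827946  0.72942316] [-0.33225475 -0.10221422 -1.30278589] [ -97.55829192 -135.4535674   -43.66130594]
t 3.92 lin [ -15.9 -135.2   98.3] turn [-0.0019  0.0037  0.    ]
t 3.92 lin [   9.1 -135.2   98.2] turn [-0.0019  0.0037  0.    ]
```

play_rows(
  moves=[
    {"claw": 0.1, "linear": [-6, -35, 20], "turn": [0, 0, 0]},
    {"claw": 0.1, "linear": [-12, -70, 45], "turn": [0, 0, 0]},
    {"claw": 0.1, "linear": [-16, -105, 72], "turn": [-0.002, 0.002, 0]},
    {"claw": 0.1, "linear": [-16, -135, 98], "turn": [-0.002, 0.004, 0]},
    {"claw": 0.1, "linear": [-16, -135, 98], "turn": [-0.002, 0.004, 0]},
    {"claw": 0.1, "linear": [-16, -135, 98], "turn": [-0.002, 0.004, 0]},
  ],
)

```text
time_s: 4.68
ee_pos: [0.512, 0.0833, 0.0874]
eef_rot: [-3.077, -0.745, -0.006]
force: [0.3, 0.2, -2.3]
grip_width: 0.0238
```

```bash
python3 - <<'E'
from h import *
im=vision.camera("side");cv2.imwrite("pics/side3.png",im);cv2.imwrite("pics/side3c.png",cv2.resize(im[150:270,150:290],None,fx=5,fy=5,interpolation=cv2.INTER_CUBIC))
o=get_obs();print(o["ee_pos"],o["qpos"],o["force"],o["moment"],tip_nest(),o["time_s"])
print(proj("side",[o["ee_pos"]+Rt(o).apply([a,0,-.0182]) for a in(-.06,.025,.031,.11)]))
plan(tcp_for([0,0,-25]),RT)
E
```

```text
[0.51194294 0.08319442 0.08758671] [ 0.09104303  0.13787361  2.25379514 -0.44312624  0.00253891  2.08513703] [-0.16877007 -0.41193765 -1.68039889] [ 0.01931801  0.49934366 -0.03036277] [ -6.06646001 -34.58976207 -40.65982562] 4.725
[[273.78846938 251.07780701]
 [255.72806448 227.9261807 ]
 [254.45167317 226.28997515]
 [237.62688151 204.72228099]]
t 4.72 lin [ 16.8 -32.8  12.1] turn [-0.0669  0.0401  0.0009]
```

View pics/side3c.png

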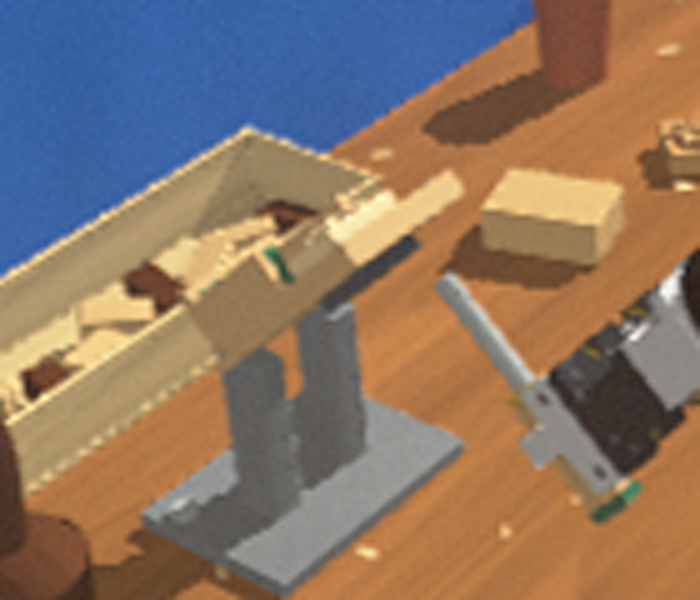

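Joint 5 ran into its 0 limit (wrist singularity) before the tip got to nest y = 0. I'll turn the tool about the rod's axis, so the wrist bends to the left.

```bash
cat >> h.py <<'E'
PHI=.45
RP=Ro.from_matrix(NR)*Ro.from_euler('z',PHI)*Ro.from_matrix(NR.T)*RT
E
python3 - <<'E'
from h import *
plan(tcp_for([-8,-45,-60],RP),RP)
E
```

```text
t 4.72 lin [-18.7   3.5   1.2] turn [ 0.383   0.0395 -0.0081]
```

play_rows(
  moves=[
    {"claw": 0.1, "linear": [-5, 1, 0], "turn": [0.1, 0.01, -0.002]},
    {"claw": 0.1, "linear": [-10, 2, 0], "turn": [0.2, 0.02, -0.004]},
    {"claw": 0.1, "linear": [-15, 3, 1], "turn": [0.3, 0.03, -0.006]},
    {"claw": 0.1, "linear": [-19, 3.5, 1], "turn": [0.383, 0.04, -0.008]},
    {"claw": 0.1, "linear": [-19, 3.5, 1], "turn": [0.383, 0.04, -0.008]},
    {"claw": 0.1, "linear": [-19, 3.5, 1], "turn": [0.383, 0.04, -0.008]},
    {"claw": 0.1, "linear": [-19, 3.5, 1], "turn": [0.383, 0.04, -0.008]},
    {"claw": 0.1, "linear": [-19, 3.5, 1], "turn": [0.383, 0.04, -0.008]},
  ],
)

```text
time_s: 5.72
ee_pos: [0.4877, 0.0851, 0.0636]
eef_rot: [-2.802, -0.668, 0.022]
force: [-0.3, 0.8, -2.9]
grip_width: 0.0236
```

```bash
python3 - <<'E'
from h import *
o=get_obs();print(o["ee_pos"],o["qpos"],o["force"],tip_nest(),o["time_s"])
plan(tcp_for([0,0,-40],RP),RP)
E
```

```text
[0.48766088 0.08508014 0.06360231] [-0.13636273  0.19047064  2.27128792  1.43340148  0.43915666  0.01421657] [-0.25292337  0.75458721 -2.91978754] [  3.45041456 -35.62914294 -74.07886293] 5.725
t 5.72 lin [ 37.2 -34.8  18.1] turn [ 0.0894  0.1178 -0.0236]
```

play_rows(
  moves=[
    {"claw": 0.1, "linear": [0, 0, 5], "turn": [0.09, 0.118, -0.024]},
    {"claw": 0.1, "linear": [5, -10, 18], "turn": [0.09, 0.118, -0.024]},
    {"claw": 0.1, "linear": [10, -25, 18], "turn": [0.09, 0.118, -0.024]},
    {"claw": 0.1, "linear": [22, -35, 18], "turn": [0.09, 0.118, -0.024]},
    {"claw": 0.1, "linear": [37, -35, 18], "turn": [0.09, 0.118, -0.024]},
    {"claw": 0.1, "linear": [37, -35, 18], "turn": [0.09, 0.118, -0.024]},
    {"claw": 0.1, "linear": [37, -35, 18], "turn": [0.09, 0.118, -0.024]},
  ],
)

```text
time_s: 6.6
ee_pos: [0.5188, 0.1244, 0.0816]
eef_rot: [-2.691, -0.785, -0.009]
force: [0.0, 0.4, -1.7]
grip_width: 0.0235
```

```bash
python3 - <<'E'
from h import *
im=vision.camera("side");cv2.imwrite("pics/side4.png",im);cv2.imwrite("pics/side4c.png",cv2.resize(im[150:270,150:290],None,fx=5,fy=5,interpolation=cv2.INTER_CUBIC))
o=get_obs();print(o["ee_pos"],o["qpos"],o["force"],tip_nest(),forceN(),o["time_s"])
print(proj("side",[o["ee_pos"]+Rt(o).apply([a,0,-.0182]) for a in(-.06,.025,.031,.11)]))
plan(tcp_for([0,0,-22],RP),RP)
E
```

```text
[0.51867584 0.12451519 0.08157252] [-0.08219123  0.24308378  2.23997919  1.74945032  0.51026866 -0.26322316] [-0.14271627 -0.43658961 -1.93071594] [  0.10821308  -0.151158   -41.04496204] [ 1.26708918 -0.43785635 -1.46335548] 6.65
[[264.29821316 259.02021131]
 [246.65543275 235.19561061]
 [245.40611356 233.50854485]
 [228.90792044 211.22958119]]
t 6.65 lin [19.1 -0.2  0. ] turn [-0.0004  0.0006 -0.0002]
```

View pics/side4c.png

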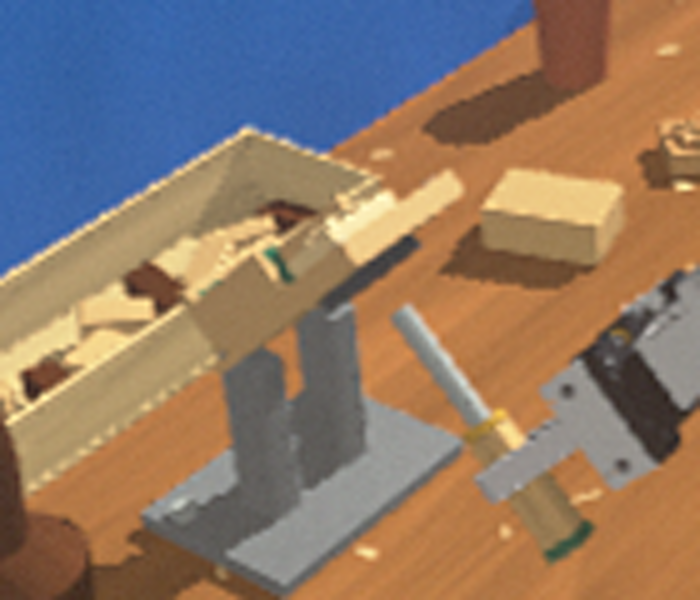

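play_rows(
  moves=[
    {"claw": 0.1, "linear": [6, 0, 0], "turn": [0, 0, 0]},
    {"claw": 0.1, "linear": [12, 0, 0], "turn": [0, 0, 0]},
    {"claw": 0.1, "linear": [17, 0, 0], "turn": [0, 0, 0]},
    {"claw": 0.1, "linear": [17, 0, 0], "turn": [0, 0, 0]},
  ],
)

```text
time_s: 7.15
ee_pos: [0.5311, 0.1244, 0.094]
eef_rot: [-2.691, -0.786, -0.009]
force: [0.5, 0.5, -2.4]
grip_width: 0.0244
```

```bash
cat > st.py <<'E'
from h import *
o=get_obs();print("t",round(o["time_s"],2),"tip",tip_nest().round(2),"F",forceN().round(2),"M",(NR.T@o["moment"]).round(2))
E
python3 st.py
```

```text
t 7.15 tip [ -0.04  -0.16 -23.48] F [ 2.07  0.53 -1.34] M [-0.2   0.5  -0.19]
```

play_rows(
  moves=[
    {"claw": 0.1, "linear": [1, 0, 0], "turn": [0, 0, 0]},
    {"claw": 0.1, "linear": [2, 0, 0], "turn": [0, 0, 0]},
    {"claw": 0.1, "linear": [2, 0, 0], "turn": [0, 0, 0]},
  ],
)

```text
time_s: 7.52
ee_pos: [0.5325, 0.1244, 0.0954]
eef_rot: [-2.691, -0.786, -0.009]
force: [0.4, -0.4, -2.2]
grip_width: 0.0237
```

```bash
python3 st.py
```

```text
t 7.53 tip [-2.000e-02 -1.500e-01 -2.148e+01] F [ 1.85 -0.37 -1.26] M [-0.22  0.52 -0.22]
```

play_rows(
  moves=[
    {"claw": 0.1, "linear": [1, 0, 0], "turn": [0, 0, 0]},
    {"claw": 0.1, "linear": [2, 0, 0], "turn": [0, 0, 0]},
    {"claw": 0.1, "linear": [2, 0, 0], "turn": [0, 0, 0]},
  ],
)

```text
time_s: 7.9
ee_pos: [0.5338, 0.1244, 0.0967]
eef_rot: [-2.692, -0.785, -0.009]
force: [-0.9, 0.0, -2.7]
grip_width: 0.0235
```

```bash
python3 st.py
```

```text
t 7.9 tip [ 1.000e-02 -1.200e-01 -1.963e+01] F [ 1.31  0.01 -2.57] M [-0.31  0.62 -0.23]
```

play_rows(
  moves=[
    {"claw": 0.1, "linear": [0.7, 0, 0], "turn": [0, 0, 0]},
    {"claw": 0.1, "linear": [1.5, 0, 0], "turn": [0, 0, 0]},
    {"claw": 0.1, "linear": [1.5, 0, 0], "turn": [0, 0, 0]},
  ],
)

```text
time_s: 8.28
ee_pos: [0.534, 0.1244, 0.0969]
eef_rot: [-2.692, -0.783, -0.008]
force: [-5.9, -1.0, -5.6]
grip_width: 0.0238
```

```bash
python3 st.py
```

```text
t 8.28 tip [  0.27  -0.   -19.29] F [-0.19 -1.09 -8.08] M [-0.72  1.51 -0.24]
```

Contact with the bush plate at a nominal tip z of about −19.5 mm, with a gentle stiffness of about 4.5 N/mm. I'll feel around the 6 mm circle.

```bash
cat > nx.py <<'E'
import sys
exec(open("st.py").read())
z=float(sys.argv[1])
for th in map(float,sys.argv[2:]):
    a=np.radians(th); print(th); plan(tcp_for([6*np.cos(a),6*np.sin(a),z],RP),RP)
E
python3 nx.py -18.3 0 45 90
```

```text
t 8.28 tip [  0.27  -0.   -19.29] F [-0.19 -1.09 -8.08] M [-0.72  1.51 -0.24]
0.0
t 8.28 lin [1.  2.5 5.4] turn [-0.0004  0.0021 -0.0001]
45.0
t 8.28 lin [ 1.  -2.1  5.7] turn [-0.0004  0.0021 -0.0001]
90.0
t 8.28 lin [ 1.  -5.5  2.6] turn [-0.0004  0.0021 -0.0001]
```

play_rows(
  moves=[
    {"claw": 0.1, "linear": [0.4, 1.3, 2.7], "turn": [0, 0.002, 0]},
    {"claw": 0.1, "linear": [0.4, 2.5, 5.4], "turn": [0, 0.002, 0]},
    {"claw": 0.1, "linear": [1, 2.5, 5.4], "turn": [0, 0.002, 0]},
    {"claw": 0.1, "linear": [1, 2.5, 5.4], "turn": [0, 0.002, 0]},
  ],
)

```text
time_s: 8.78
ee_pos: [0.5382, 0.1246, 0.0925]
eef_rot: [-2.692, -0.783, -0.008]
force: [-6.4, -0.7, -6.1]
grip_width: 0.0238
```

```bash
python3 nx.py -18.3 0 45
```

```text
t 8.78 tip [  6.32   0.18 -19.46] F [-0.2  -0.75 -8.85] M [-0.75  1.52 -0.07]
0.0
t 8.78 lin [ 1.2  0.1 -0.1] turn [-0.0005  0.002  -0.0003]
45.0
t 8.78 lin [ 1.2 -4.5  0.1] turn [-0.0005  0.002  -0.0003]
```

play_rows(
  moves=[
    {"claw": 0.1, "linear": [0.4, -2.3, 0.5], "turn": [0, 0.002, 0]},
    {"claw": 0.1, "linear": [0.6, -4.5, 0], "turn": [0, 0.002, 0]},
    {"claw": 0.1, "linear": [1.2, -4.5, 0], "turn": [0, 0.002, 0]},
    {"claw": 0.1, "linear": [1.2, -4.5, 0], "turn": [0, 0.002, 0]},
  ],
)

```text
time_s: 9.28
ee_pos: [0.5369, 0.1286, 0.0938]
eef_rot: [-2.692, -0.783, -0.009]
force: [-5.4, -2.6, -9.6]
grip_width: 0.0238
```

```bash
python3 nx.py -18.3 45 90
```

```text
t 9.28 tip [  4.52   4.05 -19.48] F [  3.    -2.67 -10.59] M [-0.63  2.15 -0.79]
45.0
t 9.28 lin [ 1.2 -0.2  0.1] turn [ 0.0001  0.0021 -0.001 ]
90.0
t 9.28 lin [ 1.2 -3.6 -3. ] turn [ 0.0001  0.0021 -0.001 ]
```

play_rows(
  moves=[
    {"claw": 0.1, "linear": [0.2, -2, -1.5], "turn": [0, 0.002, 0]},
    {"claw": 0.1, "linear": [0.4, -3.6, -3], "turn": [0, 0.002, 0]},
    {"claw": 0.1, "linear": [1.1, -3.6, -3], "turn": [0, 0.002, -0.001]},
    {"claw": 0.1, "linear": [1.1, -3.6, -3], "turn": [0, 0.002, -0.001]},
  ],
)

```text
time_s: 9.78
ee_pos: [0.534, 0.1306, 0.0968]
eef_rot: [-2.692, -0.784, -0.008]
force: [-5.6, -1.4, -11.0]
grip_width: 0.0237
```

```bash
python3 nx.py -18.3 90 135
```

```text
t 9.78 tip [  0.21   6.1  -19.44] F [  3.82  -1.45 -11.68] M [-0.84  2.56 -0.76]
90.0
t 9.78 lin [ 1.2  0.  -0. ] turn [ 0.0002  0.0018 -0.0002]
135.0
t 9.78 lin [ 1.2 -0.2 -4.6] turn [ 0.0002  0.0018 -0.0002]
```

play_rows(
  moves=[
    {"claw": 0.1, "linear": [-0.6, -0.2, -2.3], "turn": [0, 0.002, 0]},
    {"claw": 0.1, "linear": [-0.3, -0.2, -4.6], "turn": [0, 0.002, 0]},
    {"claw": 0.1, "linear": [0.8, -0.2, -4.6], "turn": [0, 0.002, 0]},
    {"claw": 0.1, "linear": [0.8, -0.2, -4.6], "turn": [0, 0.002, 0]},
  ],
)

```text
time_s: 10.28
ee_pos: [0.5309, 0.129, 0.0999]
eef_rot: [-2.692, -0.784, -0.008]
force: [-6.7, 1.7, -9.7]
grip_width: 0.0239
```

```bash
python3 nx.py -18.3 135 180
```

```text
t 10.28 tip [ -4.24   4.51 -19.47] F [  2.1    1.64 -11.65] M [-1.03  2.12 -0.16]
135.0
t 10.28 lin [1.2 0.2 0. ] turn [-0.0004  0.0012  0.0002]
180.0
t 10.28 lin [ 1.2  3.3 -3.4] turn [-0.0004  0.0012  0.0002]
```

play_rows(
  moves=[
    {"claw": 0.1, "linear": [-1, 1.7, -1.7], "turn": [0, 0.001, 0]},
    {"claw": 0.1, "linear": [-0.5, 3.3, -3.4], "turn": [0, 0.001, 0]},
    {"claw": 0.1, "linear": [0.5, 3.3, -3.4], "turn": [0, 0.001, 0]},
    {"claw": 0.1, "linear": [0.5, 3.3, -3.4], "turn": [0, 0.001, 0]},
  ],
)

```text
time_s: 10.78
ee_pos: [0.5296, 0.1246, 0.1011]
eef_rot: [-2.692, -0.784, -0.008]
force: [-6.1, 2.1, -6.3]
grip_width: 0.0235
```

```bash
python3 nx.py -18.3 180 225
```

```text
t 10.78 tip [ -5.94   0.14 -19.49] F [ 0.12  2.04 -8.79] M [-0.87  1.49  0.03]
180.0
t 10.78 lin [1.2 0.1 0. ] turn [-0.0006  0.0011  0.0003]
225.0
t 10.78 lin [ 1.2  4.7 -0.3] turn [-0.0006  0.0011  0.0003]
```

play_rows(
  moves=[
    {"claw": 0.1, "linear": [-0.6, 2.3, -0.3], "turn": [0, 0.001, 0]},
    {"claw": 0.1, "linear": [-0.3, 4.7, -0.3], "turn": [0, 0.001, 0]},
    {"claw": 0.1, "linear": [0.7, 4.7, -0.3], "turn": [0, 0.001, 0]},
    {"claw": 0.1, "linear": [0.7, 4.7, -0.3], "turn": [0, 0.001, 0]},
  ],
)

```text
time_s: 11.28
ee_pos: [0.531, 0.1201, 0.0999]
eef_rot: [-2.692, -0.784, -0.009]
force: [-4.5, -0.4, -5.1]
grip_width: 0.024
```

```bash
python3 nx.py -18.3 225 270
```

```text
t 11.28 tip [ -4.09  -4.4  -19.3 ] F [ 0.38 -0.45 -6.78] M [-0.66  1.3  -0.05]
225.0
t 11.28 lin [ 1.  -0.2  0. ] turn [-0.0003  0.001  -0.0002]
270.0
t 11.28 lin [1.  3.2 3.1] turn [-0.0003  0.001  -0.0002]
```

play_rows(
  moves=[
    {"claw": 0.1, "linear": [-0.6, 1.6, 1.6], "turn": [0, 0.001, 0]},
    {"claw": 0.1, "linear": [-0.3, 3.2, 3.1], "turn": [0, 0.001, 0]},
    {"claw": 0.1, "linear": [0.7, 3.2, 3.1], "turn": [0, 0.001, 0]},
    {"claw": 0.1, "linear": [0.7, 3.2, 3.1], "turn": [0, 0.001, 0]},
  ],
)

```text
time_s: 11.78
ee_pos: [0.5347, 0.1185, 0.0978]
eef_rot: [-2.691, -0.786, -0.01]
force: [0.1, -0.0, -1.6]
grip_width: 0.0237
```

```bash
python3 nx.py -18.3 270 315
```

```text
t 11.78 tip [ -0.06  -6.08 -18.21] F [ 1.17 -0.05 -1.07] M [-0.27  0.51 -0.2 ]
270.0
t 11.78 lin [-0.1 -0.   0. ] turn [-0.0002 -0.0005 -0.0001]
315.0
t 11.78 lin [-0.1  0.2  4.6] turn [-0.0002 -0.0005 -0.0001]
```

At 270° the tip goes in with no force. I'll advance gently and watch the side forces.

play_rows(
  moves=[
    {"claw": 0.1, "linear": [0.7, 0, 0], "turn": [0, 0, 0]},
    {"claw": 0.1, "linear": [1.4, 0, 0], "turn": [0, 0, 0]},
    {"claw": 0.1, "linear": [1.4, 0, 0], "turn": [0, 0, 0]},
  ],
)

```text
time_s: 12.15
ee_pos: [0.5358, 0.1185, 0.0988]
eef_rot: [-2.691, -0.786, -0.009]
force: [-0.8, 0.3, -0.9]
grip_width: 0.0236
```

```bash
python3 st.py
```

```text
t 12.15 tip [ -0.11  -6.05 -16.73] F [ 0.05  0.25 -1.23] M [-0.22  0.46 -0.27]
```

play_rows(
  moves=[
    {"claw": 0.1, "linear": [0.8, 0, 0], "turn": [0, 0, 0]},
    {"claw": 0.1, "linear": [1.6, 0, 0], "turn": [0, 0, 0]},
    {"claw": 0.1, "linear": [1.6, 0, 0], "turn": [0, 0, 0]},
  ],
)

```text
time_s: 12.52
ee_pos: [0.537, 0.1185, 0.1]
eef_rot: [-2.691, -0.786, -0.009]
force: [-0.5, 0.2, -1.9]
grip_width: 0.0237
```

```bash
python3 st.py
```

```text
t 12.53 tip [ -0.12  -6.07 -15.04] F [ 0.97  0.19 -1.67] M [-0.22  0.49 -0.18]
```

play_rows(
  moves=[
    {"claw": 0.1, "linear": [1.5, 0, 0], "turn": [0, 0, 0]},
    {"claw": 0.1, "linear": [3, 0, 0], "turn": [0, 0, 0]},
    {"claw": 0.1, "linear": [4.5, 0, 0], "turn": [0, 0, 0]},
    {"claw": 0.1, "linear": [6, 0, 0], "turn": [0, 0, 0]},
    {"claw": 0.1, "linear": [6, 0, 0], "turn": [0, 0, 0]},
  ],
)

```text
time_s: 13.15
ee_pos: [0.5413, 0.1185, 0.1044]
eef_rot: [-2.691, -0.786, -0.009]
force: [-1.0, 0.5, -2.3]
grip_width: 0.0241
```

```bash
python3 st.py
```

```text
t 13.15 tip [-0.15 -6.04 -8.9 ] F [ 0.92  0.47 -2.3 ] M [-0.21  0.48 -0.2 ]
```

play_rows(
  moves=[
    {"claw": 0.1, "linear": [2, 0, 0], "turn": [0, 0, 0]},
    {"claw": 0.1, "linear": [4, 0, 0], "turn": [0, 0, 0]},
    {"claw": 0.1, "linear": [6, 0, 0], "turn": [0, 0, 0]},
    {"claw": 0.1, "linear": [7, 0, 0], "turn": [0, 0, 0]},
    {"claw": 0.1, "linear": [8, 0, 0], "turn": [0, 0, 0]},
    {"claw": 0.1, "linear": [8, 0, 0], "turn": [0, 0, 0]},
  ],
)

```text
time_s: 13.9
ee_pos: [0.5465, 0.1184, 0.1095]
eef_rot: [-2.691, -0.785, -0.009]
force: [-4.3, -1.5, -5.7]
grip_width: 0.0238
```

```bash
python3 st.py
```

```text
t 13.9 tip [ 0.01 -5.99 -1.58] F [ 1.   -1.55 -7.  ] M [-0.51  1.09 -0.19]
```

Contact with the rosette at −1.6 as expected. I'll push on slowly.

play_rows(
  moves=[
    {"claw": 0.1, "linear": [1, 0, 0], "turn": [0, 0, 0]},
    {"claw": 0.1, "linear": [2, 0, 0], "turn": [0, 0, 0]},
    {"claw": 0.1, "linear": [3, 0, 0], "turn": [0, 0, 0]},
    {"claw": 0.1, "linear": [3, 0, 0], "turn": [0, 0, 0]},
  ],
)

```text
time_s: 14.4
ee_pos: [0.5481, 0.1184, 0.111]
eef_rot: [-2.692, -0.784, -0.009]
force: [-5.6, -1.5, -5.8]
grip_width: 0.0236
```

```bash
python3 st.py
```

```text
t 14.4 tip [ 0.23 -5.98  0.65] F [ 0.21 -1.57 -8.05] M [-0.64  1.34 -0.25]
```

play_rows(
  moves=[
    {"claw": 0.1, "linear": [1.2, 0, 0], "turn": [0, 0, 0]},
    {"claw": 0.1, "linear": [2.4, 0, 0], "turn": [0, 0, 0]},
    {"claw": 0.1, "linear": [3.6, 0, 0], "turn": [0, 0, 0]},
    {"claw": 0.1, "linear": [4.8, 0, 0], "turn": [0, 0, 0]},
    {"claw": 0.1, "linear": [6, 0, 0], "turn": [0, 0, 0]},
    {"claw": 0.1, "linear": [7, 0, 0], "turn": [0, 0, 0]},
    {"claw": 0.1, "linear": [7, 0, 0], "turn": [0, 0, 0]},
  ],
)

```text
time_s: 15.28
ee_pos: [0.5532, 0.1184, 0.1161]
eef_rot: [-2.692, -0.784, -0.009]
force: [-0.2, 0.4, -1.0]
grip_width: 0.0238
```

```bash
cat > look.py <<'E'
import sys
exec(open("st.py").read())
k=sys.argv[1]
a=vision.camera("side");b=vision.camera("top")
cv2.imwrite(f"pics/side{k}.png",a);cv2.imwrite(f"pics/top{k}.png",b)
f=lambda m,h:cv2.resize(m,(int(m.shape[1]*h/m.shape[0]),h),interpolation=cv2.INTER_CUBIC)
cv2.imwrite(f"pics/both{k}.png",np.hstack([f(a[170:270,180:265],470),f(b[115:190,205:275],420)[:, :].copy() if 0 else f(b[115:190,205:270],470)]))
E
python3 look.py 5
```

```text
t 15.28 tip [ 0.18 -5.99  7.81] F [ 0.54  0.36 -0.82] M [-0.25  0.43 -0.16]
```

View pics/both5.png

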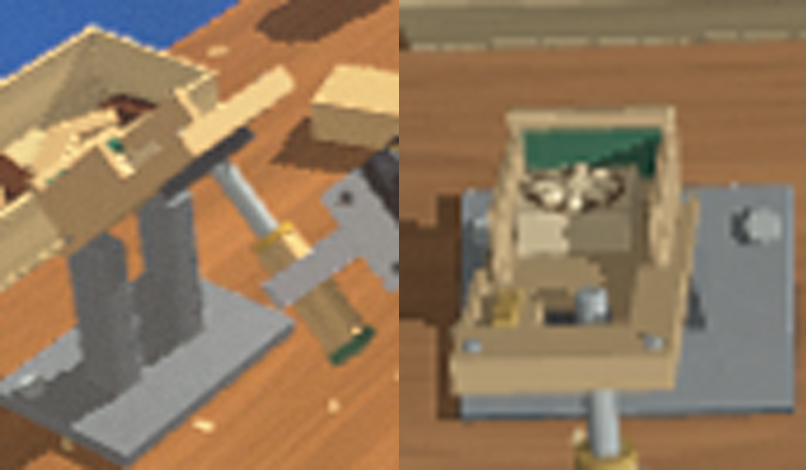

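The rosette has slid down to the green stop and the rod's tip stands in the empty pocket. Now I'll draw the rod straight out.

play_rows(
  moves=[
    {"claw": 0.1, "linear": [-4, 0, 0], "turn": [0, 0, 0]},
    {"claw": 0.1, "linear": [-8, 0, 0], "turn": [0, 0, 0]},
    {"claw": 0.1, "linear": [-13, 0, 0], "turn": [0, 0, 0]},
    {"claw": 0.1, "linear": [-18, 0, 0], "turn": [0, 0, 0]},
    {"claw": 0.1, "linear": [-24, 0, 0], "turn": [0, 0, 0]},
    {"claw": 0.1, "linear": [-32, 0, 0], "turn": [0, 0, 0]},
    {"claw": 0.1, "linear": [-40, 0, 0], "turn": [0, 0, 0]},
    {"claw": 0.1, "linear": [-40, 0, 0], "turn": [0, 0, 0]},
  ],
)

```text
time_s: 16.38
ee_pos: [0.5243, 0.1186, 0.0873]
eef_rot: [-2.692, -0.783, -0.009]
force: [-0.3, -0.4, -1.7]
grip_width: 0.024
```

```bash
python3 look.py 6; python3 - <<'E'
from h import *
o=get_obs();print(o["qpos"])
plan(tcp_for([0,-20,-65],RP),RP)
E
```

```text
t 16.38 tip [  0.29  -6.01 -32.99] F [ 0.97 -0.41 -1.42] M [-0.23  0.47 -0.21]
[-0.09737803  0.2367764   2.22268771  1.69242089  0.51567064 -0.21142382]
t 16.48 lin [-32.8  12.6  -6.1] turn [-0.0001  0.0013 -0.0005]
```

View pics/both6.png

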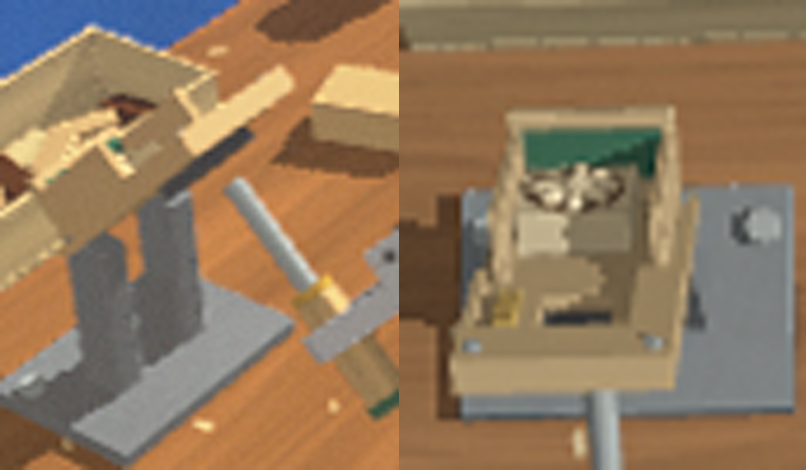

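```bash
python3 - <<'E'
from h import *
o=get_obs()
g=np.load("grasp.npy")
l,t=plan(tcp_for([0,-8,-62],RP),RP)
plan([.45,-.05,.14],RP)
b=[.45,-.05,.14]
RG=Ro.from_euler('xyz',g[3:])
plan(g[:3]+[0,0,.1],RG,(np.array(b),RP))
E
```

```text
t 16.48 lin [-29.8   1.8  -0.8] turn [-0.0001  0.0013 -0.0005]
t 16.48 lin [ -15.2  113.8 -153.5] turn [-0.0001  0.0013 -0.0005]
t 16.48 lin [  4.8 148.7 -53.7] turn [-0.3862 -0.7919  0.081 ]
```

play_rows(
  moves=[
    {"claw": 0.1, "linear": [-15, 1, 0], "turn": [0, 0, 0]},
    {"claw": 0.1, "linear": [-30, 5, -5], "turn": [0, 0, 0]},
    {"claw": 0.1, "linear": [-30, 26, -33], "turn": [0, 0, 0]},
    {"claw": 0.1, "linear": [-27, 48, -63], "turn": [0, 0, 0]},
    {"claw": 0.1, "linear": [-23, 70, -93], "turn": [0, 0, 0]},
    {"claw": 0.1, "linear": [-19, 92, -123], "turn": [0, 0, 0]},
    {"claw": 0.1, "linear": [-15, 114, -153], "turn": [0, 0, 0]},
    {"claw": 0.1, "linear": [-15, 114, -153], "turn": [0, 0, 0]},
  ],
)

```text
time_s: 17.48
ee_pos: [0.451, -0.0523, 0.141]
eef_rot: [-2.694, -0.786, -0.01]
force: [-0.0, 0.9, -2.6]
grip_width: 0.0234
```

```bash
python3 - <<'E'
from h import *
o=get_obs();print(o["ee_pos"],o["qpos"],o["time_s"])
g=np.load("grasp.npy");RG=Ro.from_euler('xyz',g[3:])
plan(g[:3]+[0,0,.1],RG)
E
```

```text
[ 0.45095664 -0.05225888  0.1409637 ] [-0.65709393  0.04364966  2.26603101  1.17637215  0.91139724 -0.07576694] 17.475
t 17.48 lin [  3.5 146.9 -52.2] turn [-0.3831 -0.7928  0.0791]
```

play_rows(
  moves=[
    {"claw": 0.1, "linear": [0.5, 21, -7.5], "turn": [-0.055, -0.113, 0.011]},
    {"claw": 0.1, "linear": [1, 42, -15], "turn": [-0.11, -0.226, 0.023]},
    {"claw": 0.1, "linear": [1.5, 63, -22], "turn": [-0.164, -0.34, 0.034]},
    {"claw": 0.1, "linear": [2, 84, -30], "turn": [-0.219, -0.453, 0.045]},
    {"claw": 0.1, "linear": [2.5, 105, -37], "turn": [-0.274, -0.566, 0.056]},
    {"claw": 0.1, "linear": [3, 126, -45], "turn": [-0.328, -0.68, 0.068]},
    {"claw": 0.1, "linear": [3.5, 147, -52], "turn": [-0.383, -0.793, 0.079]},
    {"claw": 0.1, "linear": [3.5, 147, -52], "turn": [-0.383, -0.793, 0.079]},
  ],
)

```text
time_s: 18.48
ee_pos: [0.4647, -0.2065, 0.1308]
eef_rot: [-3.141, 0.001, 0.096]
force: [-0.8, 0.4, -1.6]
grip_width: 0.0242
```

play_rows(
  moves=[
    {"claw": 0.1, "linear": [0, 0, 0], "turn": [0, 0, 0]},
  ],
)

```text
time_s: 18.6
ee_pos: [0.4647, -0.2053, 0.1303]
eef_rot: [-3.139, -0.001, 0.097]
force: [0.4, -0.0, -1.7]
grip_width: 0.0236
```

```bash
python3 - <<'E'
from h import *
o=get_obs();print(o["ee_pos"],o["eef_rot"],o["qpos"],o["time_s"])
im=vision.camera("side");cv2.imwrite("pics/side7.png",im);cv2.imwrite("pics/side7c.png",cv2.resize(im[130:230,240:370],None,fx=6,fy=6,interpolation=cv2.INTER_CUBIC))
g=np.load("grasp.npy");RG=Ro.from_euler('xyz',g[3:])
plan(g[:3]+[0,0,.02],RG);plan(g[:3],RG)
print(proj("side",[o["ee_pos"]+Rt(o).apply([a,0,-.0182]) for a in(-.06,.11)]))
E
```

```text
[ 0.46470206 -0.2052774   0.1303362 ] [-3.13872468e+00 -8.70050894e-04  9.67276270e-02] [-0.48960325  0.28496665  1.72508191  0.00317014  1.13240817  0.9831173 ] 18.6
t 18.65 lin [-1.3  2.1 78.6] turn [-0.0028 -0.0008  0.0032]
t 18.65 lin [-1.3  2.2 98.6] turn [-0.0028 -0.0008  0.0032]
[[339.33157588 185.72001208]
 [291.93577667 173.4568384 ]]
```

View pics/side7c.png

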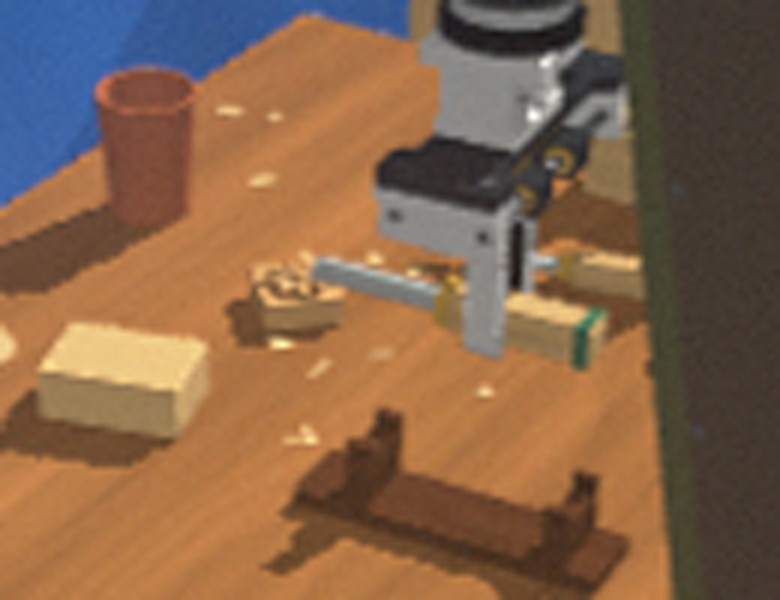

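play_rows(
  moves=[
    {"claw": 0.1, "linear": [-1.3, 2.2, 20], "turn": [-0.003, -0.001, 0.003]},
    {"claw": 0.1, "linear": [-1.3, 2.2, 45], "turn": [-0.003, -0.001, 0.003]},
    {"claw": 0.1, "linear": [-1.3, 2.2, 70], "turn": [-0.003, -0.001, 0.003]},
    {"claw": 0.1, "linear": [-1.3, 2.2, 80], "turn": [-0.003, -0.001, 0.003]},
    {"claw": 0.1, "linear": [-1.3, 2.2, 80], "turn": [-0.003, -0.001, 0.003]},
    {"claw": 0.1, "linear": [-1.3, 2.2, 80], "turn": [-0.003, -0.001, 0.003]},
  ],
)

```text
time_s: 19.4
ee_pos: [0.464, -0.2077, 0.0514]
eef_rot: [3.141, -0.001, 0.094]
force: [0.1, 0.1, -1.1]
grip_width: 0.0235
```

```bash
python3 - <<'E'
from h import *
o=get_obs();print(o["ee_pos"],o["eef_rot"],o["force"],o["moment"])
im=vision.camera("side");cv2.imwrite("pics/side8.png",im);cv2.imwrite("pics/side8c.png",cv2.resize(im[150:250,250:370],None,fx=6,fy=6,interpolation=cv2.INTER_CUBIC))
g=np.load("grasp.npy");RG=Ro.from_euler('xyz',g[3:])
plan(g[:3],RG)
E
```

```text
[ 0.46398414 -0.20766031  0.05139616] [ 3.14053377e+00 -1.15830694e-03  9.35358250e-02] [ 0.14851251  0.0799941  -1.0867233 ] [ 0.0181103   0.01091483 -0.00605184]
t 19.45 lin [-0.4 -0.4 19.5] turn [ 0.001  -0.0013  0.0002]
```

View pics/side8c.png

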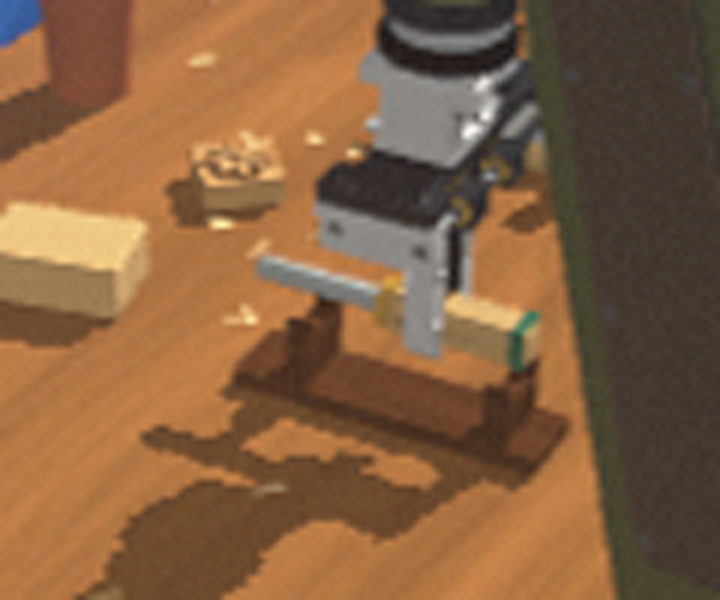

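The rod sits level above the notches. Lowering it the rest of the way, slowly.

play_rows(
  moves=[
    {"claw": 0.1, "linear": [-0.4, -0.3, 6], "turn": [0.001, -0.001, 0]},
    {"claw": 0.1, "linear": [-0.4, -0.3, 12], "turn": [0.001, -0.001, 0]},
    {"claw": 0.1, "linear": [-0.4, -0.3, 16], "turn": [0.001, -0.001, 0]},
    {"claw": 0.1, "linear": [-0.4, -0.3, 18], "turn": [0.001, -0.001, 0]},
    {"claw": 0.1, "linear": [-0.4, -0.3, 19], "turn": [0.001, -0.001, 0]},
    {"claw": 0.1, "linear": [-0.4, -0.3, 19.3], "turn": [0.001, -0.001, 0]},
    {"claw": 0.1, "linear": [-0.4, -0.3, 19.3], "turn": [0.001, -0.001, 0]},
  ],
)

```text
time_s: 20.32
ee_pos: [0.4636, -0.2074, 0.0322]
eef_rot: [3.141, -0.0, 0.094]
force: [-0.4, 0.2, -1.5]
grip_width: 0.0235
```

```bash
python3 - <<'E'
from h import *
o=get_obs();print(o["ee_pos"],o["eef_rot"],o["force"],o["moment"],o["grip_width"])
E
```

```text
[ 0.46364688 -0.20744291  0.03215407] [ 3.14141059e+00 -2.71881497e-04  9.35459648e-02] [-0.35564055  0.19769592 -1.49984157] [-0.00975531  0.07745692 -0.00950716] 0.023493385436478987
```

play_rows(
  moves=[
    {"claw": 0.1, "linear": [0, 0, 0.4], "turn": [0, 0, 0]},
    {"claw": 0.1, "linear": [0, 0, 0.6], "turn": [0, 0, 0]},
    {"claw": 0.1, "linear": [0, 0, 0.6], "turn": [0, 0, 0]},
  ],
)

```text
time_s: 20.7
ee_pos: [0.4637, -0.2075, 0.0318]
eef_rot: [3.141, -0.0, 0.094]
force: [-1.4, 0.3, 3.4]
grip_width: 0.0234
```

Seated (+3.4 N upward at the original grasp pose). Now I'll open gently, with light force and in stages, and lift straight up.

play_rows(
  moves=[
    {"claw": 0.28, "linear": [0, 0, -0.2], "turn": [0, 0, 0]},
    {"claw": 0.35, "linear": [0, 0, -0.2], "turn": [0, 0, 0]},
    {"claw": 0.5, "linear": [0, 0, -0.2], "turn": [0, 0, 0]},
    {"claw": 0.7, "linear": [0, 0, -0.2], "turn": [0, 0, 0]},
    {"claw": 0.7, "linear": [0, 0, -0.2], "turn": [0, 0, 0]},
    {"claw": 0.7, "linear": [0, 0, -0.2], "turn": [0, 0, 0]},
  ],
)

```text
time_s: 21.45
ee_pos: [0.4637, -0.2075, 0.032]
eef_rot: [3.141, -0.001, 0.093]
force: [-0.5, 0.7, 0.2]
grip_width: 0.0653
```

play_rows(
  moves=[
    {"claw": 0.7, "linear": [0, 0, -20], "turn": [0, 0, 0]},
    {"claw": 0.7, "linear": [0, 0, -60], "turn": [0, 0, 0]},
    {"claw": 0.7, "linear": [0, 0, -110], "turn": [0, 0, 0]},
    {"claw": 0.7, "linear": [-60, 0, -150], "turn": [0, 0, 0]},
    {"claw": 0.7, "linear": [-110, 30, -170], "turn": [0, 0, 0]},
    {"claw": 0.7, "linear": [-130, 80, -170], "turn": [0, 0, 0]},
    {"claw": 0.7, "linear": [-130, 130, -170], "turn": [0, 0, 0]},
    {"claw": 0.7, "linear": [-130, 130, -170], "turn": [0, 0, 0]},
  ],
)

```text
time_s: 22.45
ee_pos: [0.3457, -0.3511, 0.2015]
eef_rot: [3.142, -0.0, 0.091]
force: [0.4, 0.3, -0.0]
grip_width: 0.0657
```

```bash
python3 - <<'E'
from h import *
for n in("side","top"): cv2.imwrite(f"pics/{n}9.png",vision.camera(n))
# overlay with freed rosette
import ov
ov.run(NEST,ROD,"z","9")
for n,r in(("top",(200,125,85,65,8)),):
    x,y,w,h,f=r;im=cv2.imread("pics/top9.png");c=cv2.resize(im[y:y+h,x:x+w],None,fx=f,fy=f,interpolation=cv2.INTER_CUBIC)
    b=box(54,106,-26,26,0,20);draw(c,n,nw(NEST,b[0]),b[1],np.array([x,y]),f,(255,0,0));cv2.imwrite("pics/ros9.png",c)
a=cv2.imread("pics/side0.png");b=cv2.imread("pics/side9.png");C2=[cv2.resize(i[185:235,275:355],None,fx=8,fy=8,interpolation=cv2.INTER_CUBIC) for i in(a,b)]
A=cv2.imread("pics/top0.png");B=cv2.imread("pics/top9.png");D2=[cv2.resize(i[180:255,310:385],(300,300)) for i in(A,B)]
cv2.imwrite("pics/cmp.png",np.vstack([cv2.resize(np.vstack(C2),(480,600))[:, :]])); cv2.imwrite("pics/cmpt.png",np.hstack(D2))
print(get_obs()["time_s"],get_obs()["ee_pos"])
E
```

```text
22.55 [ 0.34612994 -0.34871451  0.20159764]
```

View pics/top9.png

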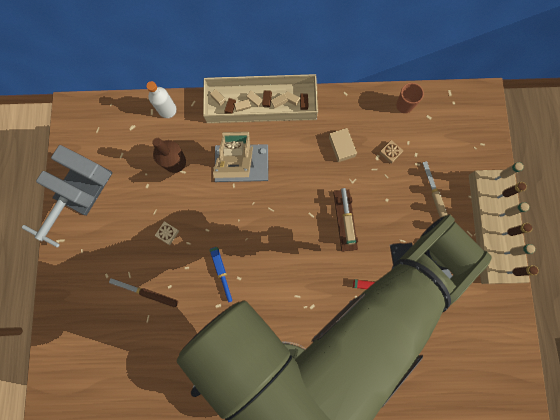

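View pics/cmp.png

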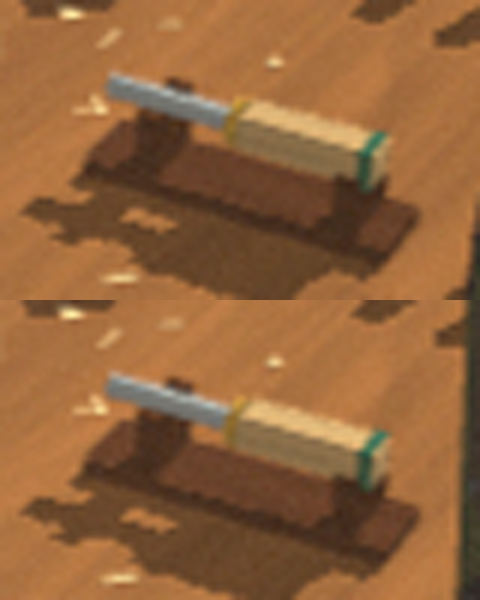

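View pics/ros9.png

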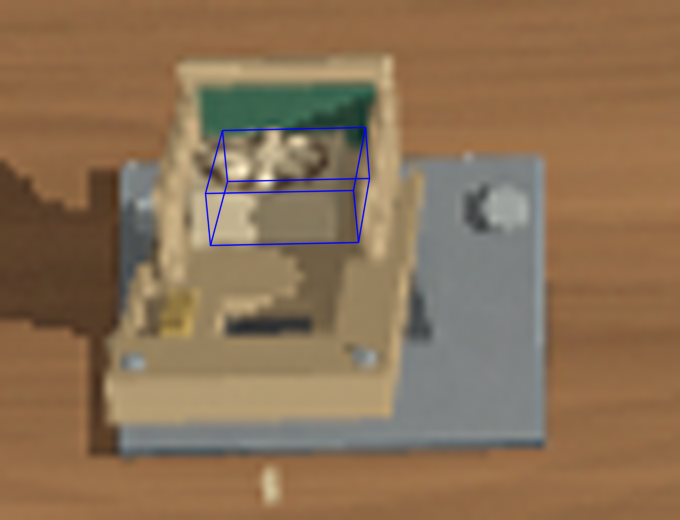

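View pics/cmpt.png

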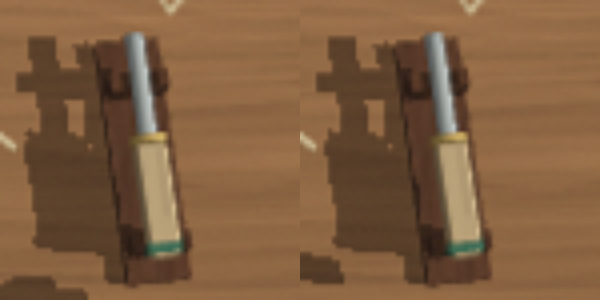

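The rosette rests against the green stop. Its front edge matches the model of a block at nest x = 80 mm, and it sits a few mm to +y between the rails. The rod lies in its notches as it did in the first pictures, and the bystanders that can be seen haven't moved. Handing in.

```bash
python3 -c "
from station import hand_in
print(hand_in())"
```

```text
the job is handed in; nothing more can be done
None
```

The rosette is out of its pocket and resting against the green end stop, and the rod is back on its rest. I handed the job in at about 22.6 s.

- **Finding the hole:** I felt around the bush plate at 45° steps on the 6 mm circle. The readings while feeling reached about 12 N. The hole is on the nest's −y side, where the tip went in with no force.
- **Pushing it out:** The rosette came loose at a reading of about 8 N and slid down by itself. The gripper and arm stayed on the underside of the board the whole time.
- **Last checks:** In the last pictures the rosette's front edge matches a block at nest x = 80 mm, and it sits about 5 mm towards +y between the rails. The rod looks the same as at the start to within a pixel in both views. The bystanders in view have not moved; in the last top view the arm hides the stone and part of the red look-alike, which it did not go near. The gripper was open and clear of everything.
- **What went wrong:** On the first approach joint 5 ran to its 0 limit at a wrist singularity, so the tool fell short of the target. I fixed it by turning the grip about 26° around the rod's axis. The side camera showed the rod tip about 1–2 pixels from the predicted spot before contact, and I met the plate about 1.5 mm before the expected position.

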